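# Load the hardware tray, slide it into its dock and latch it

### The arm

A 6-joint arm with a two-finger parallel gripper is mounted at the origin on the work surface. World frame = base frame: x ahead of the robot, y to its left, z up, the work surface at z = 0. Lengths are in m, angles in degrees, forces in N, time in s.
With the tool pointing down it reaches from about 0.4 to 0.825 m from the base axis. Payload 7 kg.
Tool frame: the origin (TCP) lies between the finger pads; the fingertips stand 17 mm ahead of it and the grasp point (between the pads) lies 2 mm behind it; x points along the fingers, y is the direction in which the jaws open and shut, and the axes are right-handed (so a half turn about x gives the same grasp; the last joint's range is limited). The gripper opens to 88 mm and grips with 3 to 60 N. Pads are 19 mm wide; open, the fingers measure 130 mm over their backs; the gripper's body (78 mm by 193 mm) begins 47 mm behind the grasp point.
Start: joints at [81.996, 20.546, 0.682, 0, -70.136, -16.507], TCP at [0.28, 0.614, 0.205] pointing down, gripper open.
Joint ranges: [-176.03, 176.03], [-82.01, 121.73], [-58.28, 71.71], [-173.87, 95.51], [-174.79, -0.11], [-173.66, 173.66]. Speed limits (degrees/s): [136.94, 136.94, 172.46, 180, 180, 180].

### API

Orientations are given as [roll, pitch, yaw] about the fixed x, y, z axes, in that order (R = Rz(yaw) Ry(pitch) Rx(roll)).
In Python, from plant import r gives the robot as it stands.
- The arm moves only by the shell command python3 -m jog 'ROWS' [FORCE]. ROWS is a JSON object of lists of equal length, an entry for each row: "fingers": the opening, from 0 (shut) to 1 (fully open); "dp": the shift along the tool's x, y, z in mm, a list of three; "twist": the turn about the tool's x in degrees. In form: {"fingers": [fingers, ...], "dp": [[dx, dy, dz], ...], "twist": [twist, ...]}. A call has exactly 5 rows; each row is the pose to reach, as a shift and turn from the pose measured when the call began, along the tool's axes at that moment; what a row does not reach only later rows make up. A row lasts 1/10 s, in which the tool goes at most 50 mm and 8.59 degrees, less where a joint would pass 70% of its speed; a pose out of reach is approached as far as the arm can. A call with a gripper value outside its range is refused whole. The fingers move at their own pace and stop on an object; FORCE is the grip in N (left out, the last holds). Time passes only in rows, so rows that repeat a pose let the fingers close, or fill a call up. It gives the time, the measured TCP pose, the force and the opening at its end, in the units of the state.
- r.get_state(): the state, without advancing time (a new reading comes with each control period).
- r.capture(name): name is "side" or "top" or "wrist"; returns a dict with "frame" (420x560x3 uint8, red, green, blue), "intrinsics" (3x3 intrinsics, pixels), "pose" (4x4, takes a point from camera to world coordinates). Camera axes: x right, y down, z forward; pixel columns grow to the right and rows downward; lengths in m; the calibration is good to about 2 mm. A picture is of the moment at which its call begins. There is no depth.
- r.close_job(): hands the job in, once; it reports no verdict.
The state is a dict: "time_s": time; "joints": joint angles; "qd": joint speeds; "joint_torque": joint torques, N m; "tcp_pos": TCP position; "eef_rot": TCP orientation; "contact_force": force on the tool from outside, world axes, zero at the start; "moment": the same for the moment, N m; "gripper_width": finger opening in m.
Only numpy, scipy, OpenCV 4.12 (cv2) and the standard library are available. Lean on these libraries where they do the work, as an engineer would, in place of code of your own. Each camera call takes 0.05 s, during which the arm holds its last target. There are 200 camera calls.

### The job

Load the plywood tray with all the hardware lying on the bench: the U-channel offcuts go in its small compartment and the pillow-block bearings in its large one. Then, keeping the tray flat on the bench, push it fully home into the corner of the steel dock, against both the fence and the stop, and press the sprung hold-down bar down until its detent holds it there by itself. Leave the jar, the tape measure and the mug alone.

Things in the scene. Friction and masses are not known exactly. Their poses are not given: they have to be found in the camera images.
- dock: Fixed steel docking corner, 45 mm high: fence 262 mm long, stop 160 mm long, at right angles. Origin at bench level inside the corner. The fence's face is the dock's plane x = 0, running along -y; the stop's face is the plane y = 0, running along -x; the tray lies on the -x, -y side. Hinge bracket and detent housing, up to 90 mm high, stand outside the fence (x 12 to 132, y -55 to 15 mm).
- dock_home (a point): Where the tray's origin is when it is home, with its +x wall against the fence and its +y wall against the stop, at the dock's yaw: dock (-80, -95, 0) mm. Its axes are the dock's axes.
- tray: Loose plywood tray, outside 160 (x) by 190 (y) by 55 mm high, walls and floor 5 mm thick, 0.36 to 0.6 kg empty, standing on the bench, turned less than 0.3 rad from the dock. Origin at the centre of its underside. A cross wall 50 mm high makes two compartments, 150 mm wide in x: the small one inside y +12 to +90 mm (towards the stop), the large one inside y -90 to +7 mm.
- bar (a joint): Hinge of the sprung hold-down bar (rad): 0 raised at rest, grows as the handle goes down, level at 1.0, end stop 1.05. A return spring lifts it (about 3 N at the handle when low). The detent resists around 0.5 to 0.75 (some 10 N straight down on the handle); pass it and press on to about 1.0: released there, it is held at about 0.96. Let go before about 0.88, it springs up again.
- bar_handle (a point): Middle of the black round cross handle at the bar's free end: diameter 20 mm, 72 mm long along the dock's y. It swings in the dock's x-z plane, 225 mm from point bar_hinge: 264 mm above the bench when raised, about 84 mm when latched, then 40 mm outside the -x wall of the tray at home.
- bar_hinge (a point): Hinge axis of the hold-down bar (along the dock's y), at dock (25, -20, 75) mm. The steel bar, 16 mm wide and 12 mm thick, reaches from here towards the dock's -x. Under its middle a rubber tongue reaches down to 44 mm above the bench when level, into the small compartment, 14 to 26 mm from the stop's face; the tray must be home and its load lie low for the bar to go down.
- channel1_mid (a point): Short offcut of steel U-channel, 56 long (x) by 34 wide (y) by 28 mm high (z), open at the top, walls 5 mm, about 0.14 kg; the point is its centre, 14 mm above its underside. Starts on the bench the right way up. One of up to three alike, some may be absent. Belongs in the small compartment.
- channel2_mid (a point): Short offcut of steel U-channel, 56 long (x) by 34 wide (y) by 28 mm high (z), open at the top, walls 5 mm, about 0.14 kg; the point is its centre, 14 mm above its underside. Starts on the bench the right way up. One of up to three alike, some may be absent. Belongs in the small compartment.
- channel3_mid (a point): Short offcut of steel U-channel, 56 long (x) by 34 wide (y) by 28 mm high (z), open at the top, walls 5 mm, about 0.14 kg; the point is its centre, 14 mm above its underside. Starts on the bench the right way up. One of up to three alike, some may be absent. Belongs in the small compartment.
- bearing1_mid (a point): Grey pillow-block bearing: foot 74 long (x) by 26 wide (y) by 10 mm, with a round hub (34 mm diameter, axis along y, 26 mm wide) in its middle, 36 mm high in all, about 0.2 kg; the point is its centre, 18 mm above its underside. Starts on the bench the right way up. One of up to three alike, some may be absent. Belongs in the large compartment.
- bearing2_mid (a point): Grey pillow-block bearing: foot 74 long (x) by 26 wide (y) by 10 mm, with a round hub (34 mm diameter, axis along y, 26 mm wide) in its middle, 36 mm high in all, about 0.2 kg; the point is its centre, 18 mm above its underside. Starts on the bench the right way up. One of up to three alike, some may be absent. Belongs in the large compartment.
- bearing3_mid (a point): Grey pillow-block bearing: foot 74 long (x) by 26 wide (y) by 10 mm, with a round hub (34 mm diameter, axis along y, 26 mm wide) in its middle, 36 mm high in all, about 0.2 kg; the point is its centre, 18 mm above its underside. Starts on the bench the right way up. One of up to three alike, some may be absent. Belongs in the large compartment.
- jar: Bystander: glass jar with steel lid, diameter 64, 85 mm high, origin under its centre. Leave alone.
- tape: Bystander: black tape measure, 72 by 72 by 36 mm, origin under its centre. Leave alone.
- mug: Bystander: white mug, diameter 80, 92 mm high, origin under its centre. Leave alone.
Mind the look-alikes: they are no part of the job. What is shaped like the part that bears bearing2_mid but blue or yellow is not meant.

How it is judged (in metres and radians):
On the way, in this order (a step that is already met when the one before it is completed fails the run):
1. all channels lie in the small compartment and all bearings in the large one (x of channel1_mid in the frame of tray between -0.073 and 0.073 m and y of channel1_mid in the frame of tray between 0.012 and 0.09 m and z of channel1_mid in the frame of tray between 0 and 0.05 m and x of channel2_mid in the frame of tray between -0.073 and 0.073 m and y of channel2_mid in the frame of tray between 0.012 and 0.09 m and z of channel2_mid in the frame of tray between 0 and 0.05 m and x of channel3_mid in the frame of tray between -0.073 and 0.073 m and y of channel3_mid in the frame of tray between 0.012 and 0.09 m and z of channel3_mid in the frame of tray between 0 and 0.05 m and x of bearing1_mid in the frame of tray between -0.073 and 0.073 m and y of bearing1_mid in the frame of tray between -0.09 and 0.007 m and z of bearing1_mid in the frame of tray between 0 and 0.05 m and x of bearing2_mid in the frame of tray between -0.073 and 0.073 m and y of bearing2_mid in the frame of tray between -0.09 and 0.007 m and z of bearing2_mid in the frame of tray between 0 and 0.05 m and x of bearing3_mid in the frame of tray between -0.073 and 0.073 m and y of bearing3_mid in the frame of tray between -0.09 and 0.007 m and z of bearing3_mid in the frame of tray between 0 and 0.05 m), for 0.2 s.
2. the loaded tray is home in the corner of the dock (x of tray in the frame of dock above -0.09 m and y of tray in the frame of dock above -0.103 m and angle between the y axis of tray and the y axis of dock, either way round below 0.09 rad and height (world z) of tray below 0.006 m), for 0.2 s.
3. the hold-down bar is pressed down past its detent (value of joint bar above 0.9 rad), for 0.2 s.
At the end, for the whole second after the job is handed in: Every channel lies in the small and every bearing in the large compartment (centre under 50 mm up); the tray stands at rest within 10 mm of the fence and 8 mm of the stop, square to 0.09 rad; the detent holds the bar down (above 0.90 rad) (all of step 1 and all of step 2 and value of joint bar above 0.9 rad and linear speed of tray below 0.02 m/s); the robot touches nothing.
It fails at once if the jar, the tape measure or the mug is moved (more than 20 mm) (distance of any of jar, tape, mug from where it was at the start of the episode above 0.02 m).
It fails at once if the tray is lifted off the bench or tipped (underside more than 25 mm up, or tilted more than 0.35 rad) (height (world z) of tray above 0.025 m or angle between tray's own z axis and vertical above 0.35 rad).
Of channel1, bearing1, channel2, bearing2, channel3, bearing3 only 4 to 6 are there at a start; the rules pass over those that are not, and their reading is None.
At some moment in a run one of channel1, bearing1, channel2, bearing2, channel3, bearing3 may be knocked a few centimetres aside while the robot is not near it.
Once in a run the grip may slacken for a moment while it holds something.
It also fails if it takes over 210 s, if anything falls off the work surface, if the arm or the gripper's body presses on something with over 40 N, if the wrist force passes 120 N, or if a joint passes its speed limit or range.

## Working session

There is one attempt and no reset: what is moved stays moved. The work goes in short steps, Python scripts to look and compute and a shell command to move; the robot and the scene stay as the last step left them, time stands still between calls to the robot, and variables do not carry over. Pictures are saved under pics/ and viewed, on a budget of 14 in all, crops included, one or two more only if the job needs it, and the job is handed in when it is done.

```bash
ls; mkdir -p pics
python3 - <<'E'
from plant import r
import cv2,json,numpy as np
s=r.get_state();print({k:np.round(v,3).tolist() for k,v in s.items()})
for n in("top","side"):
    c=r.capture(n);cv2.imwrite(f"pics/{n}0.png",c["frame"][:,:,::-1]);print(n,np.round(c["intrinsics"],1).tolist(),np.round(c["pose"],3).tolist())
E
```

```text
pics
{'time_s': 0.0, 'joints': [81.997, 20.593, 0.635, -0.019, -70.136, -16.507], 'qd': [-0.024, 0.013, 0.004, -0.013, 0.095, -0.048], 'joint_torque': [0.003, -58.273, 29.305, 6.997, 0.007, -0.0], 'tcp_pos': [0.28, 0.614, 0.204], 'eef_rot': [95.825, 89.905, -108.691], 'contact_force': [0.319, -0.877, 0.547], 'moment': [-0.015, 0.028, -0.051], 'gripper_width': 0.088}
top [[413.0, 0.0, 277.1], [0.0, 413.0, 212.2], [0.0, 0.0, 1.0]] [[-0.137, -0.971, 0.197, 0.345], [-0.991, 0.134, -0.029, 0.032], [0.002, -0.199, -0.98, 1.301], [0.0, 0.0, 0.0, 1.0]]
side [[502.7, 0.0, 270.9], [0.0, 502.7, 208.1], [0.0, 0.0, 1.0]] [[0.956, -0.188, 0.226, 0.22], [-0.293, -0.651, 0.7, -0.967], [0.016, -0.736, -0.677, 1.121], [0.0, 0.0, 0.0, 1.0]]
```

View pics/top0.png

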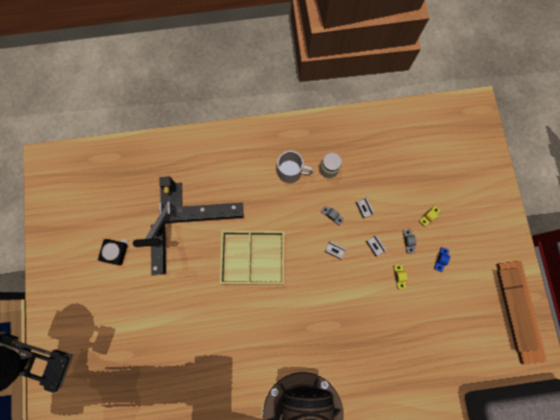

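View pics/side0.png

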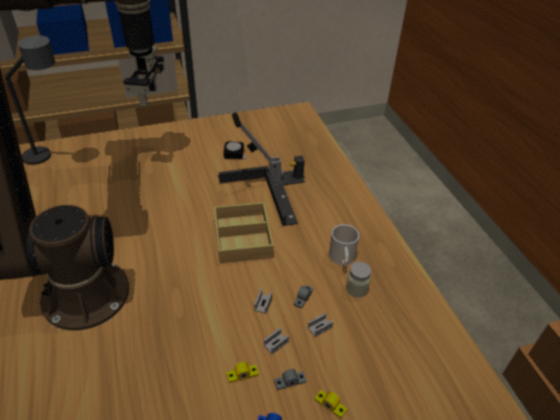

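The top view shows the dock corner at about (170,215), with the fence running right and the stop running down. The tray is at (252,258), with its small compartment on the left.

- **Channels (grey):** (364,208), (335,250), (376,246).
- **Bearings (grey):** (333,215), (410,241).
- **Look-alikes:** yellow at (430,216) and (401,277), blue at (443,260).

I'll enlarge the parts to confirm which is which, and measure at the same time.

```bash
cat > h.py <<'E'
from plant import r
import cv2,numpy as np,sys
from scipy.spatial.transform import Rotation as Ro
def shot(n,save=None):
    c=r.capture(n)
    if save: cv2.imwrite(f"pics/{save}.png",c["frame"][:,:,::-1])
    return c
def world(c,uv,z):
    uv=np.atleast_2d(np.float64(uv));K=c["intrinsics"];T=c["pose"]
    d=np.c_[(uv-[K[0][2],K[1][2]])/[K[0][0],K[1][1]],np.ones(len(uv))]@T[:3,:3].T
    return T[:3,3]+d*((z-T[2,3])/d[:,2])[:,None]
def pix(c,P):
    P=np.atleast_2d(P);T=c["pose"];q=(P-T[:3,3])@T[:3,:3];p=q@c["intrinsics"].T
    return p[:,:2]/p[:,2:]
def toolR():
    s=r.get_state();return s,Ro.from_euler('xyz',s["eef_rot"],degrees=True).as_matrix()
def plan(p,jaw=None):
    "dp (mm) and twist (deg) to bring TCP to world p with jaw axis at world angle jaw (mod 180)"
    s,R=toolR();dp=R.T@(np.array(p)-s["tcp_pos"])*1e3
    a=np.degrees(np.arctan2(R[1,1],R[0,1]))
    tw=0
    if jaw is not None:
        tw=-((jaw-a+90)%180-90)   # tool x points down
    print("dp",dp.round(1),"twist",round(tw,1),"jaw now",round(a,1),"j6",round(s["joints"][5],1),"tcp",np.round(s["tcp_pos"],4))
def rect(c,cnt,z):
    P=world(c,cnt.reshape(-1,2),z)[:,:2].astype(np.float32)
    (x,y),(w,h),a=cv2.minAreaRect(P*1000)
    if w<h: w,h,a=h,w,a+90
    return x/1e3,y/1e3,w,h,a%180
E
python3 - <<'E'
from h import *
c=shot("top");f=c["frame"]
cv2.imwrite("pics/crop1.png",cv2.resize(f[190:295,310:460,::-1],None,fx=5,fy=5,interpolation=cv2.INTER_CUBIC)[:600])
hsv=cv2.cvtColor(f,cv2.COLOR_RGB2HSV)
for p in [(364,208),(335,250),(376,246),(333,215),(410,241),(430,216),(300,300),(250,270),(200,300),(200,212)]: print(p,hsv[p[1],p[0]])
m=((hsv[...,1]<75)).astype(np.uint8)*255
for k in cv2.findContours(m,cv2.RETR_EXTERNAL,cv2.CHAIN_APPROX_NONE)[0]:
    A=cv2.contourArea(k);u,v=k.reshape(-1,2).mean(0)
    if A>30 and 80<u<480 and 140<v<310: print((int(u),int(v)),A,np.round(rect(c,k,0.02),3))
# tray: bright yellowish
m=((hsv[...,2]>0)&(hsv[...,0]>21)&(hsv[...,0]<35)&(hsv[...,1]>60)).astype(np.uint8)*255
m=cv2.morphologyEx(m,cv2.MORPH_CLOSE,np.ones((5,5)))
for k in cv2.findContours(m,cv2.RETR_EXTERNAL,cv2.CHAIN_APPROX_NONE)[0]:
    A=cv2.contourArea(k)
    if A>800: print("tray?",k.reshape(-1,2).mean(0),A,np.round(rect(c,k,0.055),3))
E
```

```text
(364, 208) [ 0 22 35]
(335, 250) [165  14  37]
(376, 246) [174  20  65]
(333, 215) [ 60   2 113]
(410, 241) [ 10   7 110]
(430, 216) [ 26 183 178]
(300, 300) [ 20 116 178]
(250, 270) [ 21 105 131]
(200, 300) [ 15 132 176]
(200, 212) [ 0 15 67]
(335, 249) 186.0 [ 0.461 -0.168 56.319 36.642 55.276]
(113, 250) 431.5 [  0.555   0.516  76.871  70.945 158.731]
(376, 245) 194.5 [ 0.456 -0.297 56.3   38.166 23.924]
(409, 240) 181.5 [  0.456  -0.405  71.395  34.034 178.625]
(332, 214) 164.0 [ 0.573 -0.178 71.665 31.166 44.254]
(364, 207) 182.0 [ 0.58  -0.285 56.446 39.875 12.907]
(179, 221) 2347.5 [5.76000e-01 2.88000e-01 3.00030e+02 2.91441e+02 1.51950e+02]
(330, 164) 330.0 [  0.737  -0.199  81.602  59.607 140.955]
(292, 166) 707.5 [ 7.52000e-01 -7.40000e-02  1.05075e+02  1.02356e+02  1.08065e+02]
tray? [251.6460177  257.21238938] 3244.0 [4.72000e-01 9.00000e-02 1.89429e+02 1.59585e+02 8.19610e+01]
```

View pics/crop1.png

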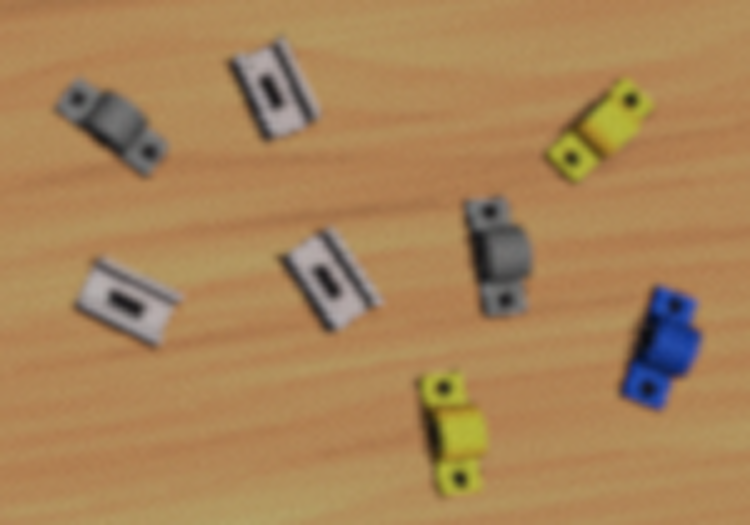

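The crop confirms three light U-channels at crop (275,88), (128,303) and (330,278), and two grey bearings at (112,118) and (500,255). The blue and yellow ones are look-alikes. The measured sizes match the description. Next I'll fit the dock and plan the first move.

Run:
```python
from h import *
c=shot("top");f=c["frame"]
cv2.imwrite("pics/dock.png",cv2.resize(f[165:290,130:300,::-1],None,fx=4.6,fy=4.6,interpolation=cv2.INTER_CUBIC))
print("corner guess",world(c,[[172,218],[243,217],[166,272]],0.045).round(3).tolist())
print("handle z.264",world(c,[[150,240]],0.264).round(3), "jar top",world(c,[[331,162]],0.085).round(3),"mug",world(c,[[290,164]],0.092).round(3))
plan([0.28,0.614,0.36]);plan([0.5,0.05,0.36]);plan([0.461,-0.168,0.13],145.3)
```

```text
corner guess [[0.624, 0.32, 0.045], [0.597, 0.102, 0.045], [0.461, 0.352, 0.045]]
handle z.264 [[0.526 0.329 0.264]] jar top [[ 0.723 -0.19   0.085]] mug [[ 0.732 -0.063  0.092]]
dp [-155.6    0.    -0. ] twist 0 jaw now -114.5 j6 -16.5 tcp [0.28   0.6139 0.2044]
dp [-155.1  421.9 -434.2] twist 0 jaw now -114.5 j6 -16.5 tcp [0.28   0.6139 0.2044]
dp [  75.1  636.2 -489.1] twist -79.8 jaw now -114.5 j6 -16.5 tcp [0.28   0.6139 0.2044]
```

View pics/dock.png

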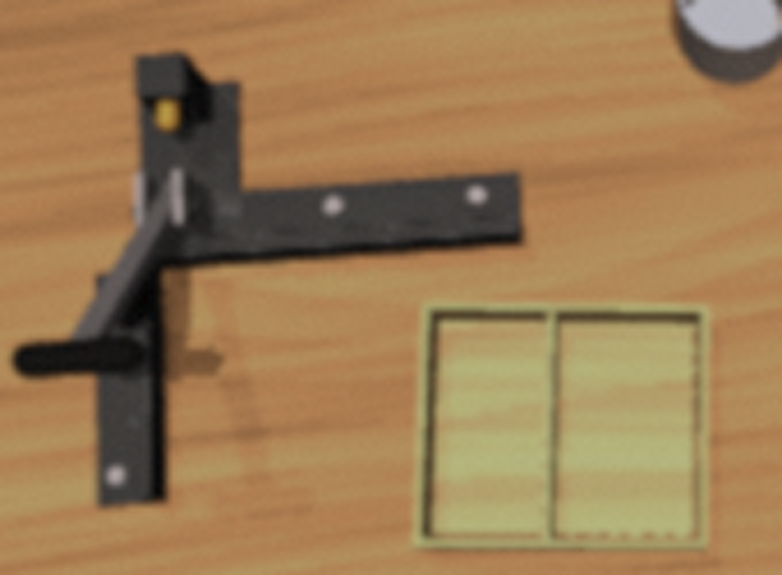

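```bash
python3 -m jog '{"fingers":[1,1,1,1,1],"dp":[[-50,0,0],[-100,0,0],[-155,0,0],[-155,35,-36],[-155,70,-72]],"twist":[0,0,0,0,0]}' 20
python3 -m jog '{"fingers":[1,1,1,1,1],"dp":[[0,35,-36],[0,70,-72],[0,105,-108],[0,140,-144],[0,175,-180]],"twist":[0,0,0,0,0]}'
python3 -m jog '{"fingers":[1,1,1,1,1],"dp":[[0,35,-36],[0,70,-72],[0,105,-108],[0,140,-144],[0,175,-180]],"twist":[-8,-16,-24,-32,-40]}'
python3 - <<'E'
from h import *
c=shot("top")
F=world(c,[[172.4,221.1],[243,215.4]],.045)[:,:2];S=world(c,[[163.3,232.4],[162.6,272.6]],.045)[:,:2]
print(F.round(3).tolist(),S.round(3).tolist(),[np.degrees(np.arctan2(*(P[0]-P[1])[::-1])).round(1) for P in(F,S)])
a=F[0]-F[1];b=S[0]-S[1];t=np.linalg.solve(np.c_[a,-b],S[1]-F[1]);print("corner",(F[1]+a*t[0]).round(4))
plan([0.461,-0.168,0.13],145.3)
E
```

```text
time_s: 0.7
tcp_pos: [0.3163, 0.5216, 0.3609]
eef_rot: [-82.3, 89.9, 73.3]
contact_force: [-0.0, -0.4, -0.5]
gripper_width: 0.0877
time_s: 1.2
tcp_pos: [0.4077, 0.2865, 0.3607]
eef_rot: [-85.1, 89.9, 70.5]
contact_force: [1.0, -0.6, 0.7]
gripper_width: 0.0875
time_s: 1.7
tcp_pos: [0.4886, 0.0803, 0.3606]
eef_rot: [-128.4, 89.8, 64.8]
contact_force: [0.0, 1.2, -0.5]
gripper_width: 0.0878
[[0.614, 0.319], [0.602, 0.101]] [[0.583, 0.35], [0.461, 0.362]] [np.float64(86.9), np.float64(-5.7)]
corner [0.6155 0.3466]
dp [230.2 229.9  87.3] twist -41.3 jaw now -76.0 j6 72.4 tcp [0.4898 0.0761 0.3604]
```

```bash
python3 -m jog '{"fingers":[1,1,1,1,1],"dp":[[0,46,18],[0,92,35],[0,138,53],[0,184,70],[0,230,87]],"twist":[-8,-16,-24,-32,-41]}'
python3 -m jog '{"fingers":[1,1,1,1,1],"dp":[[45,0,0],[90,0,0],[135,0,0],[150,0,0],[150,0,0]],"twist":[0,0,0,0,0]}'
python3 - <<'E'
from h import *
shot("wrist","w1")
plan([0.461,-0.168,0.032],145.3)
E
```

```text
time_s: 2.25
tcp_pos: [0.4646, -0.1377, 0.3604]
eef_rot: [158.0, 89.9, 29.0]
contact_force: [1.1, 0.5, -0.6]
gripper_width: 0.0874
time_s: 2.75
tcp_pos: [0.4629, -0.1377, 0.2079]
eef_rot: [-61.2, 89.8, 169.8]
contact_force: [-0.2, -0.6, -0.4]
gripper_width: 0.0876
dp [178.   16.5  25.5] twist -4.3 jaw now -39.0 j6 134.2 tcp [ 0.4643 -0.1378  0.21  ]
```

View pics/w1.png

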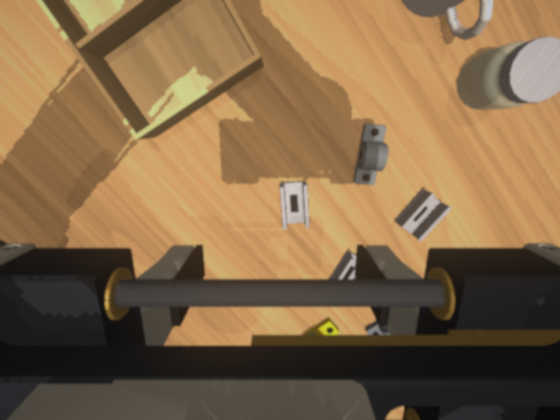

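The wrist view shows the channel at (294,204), nearly square to the jaws. I'll check the estimate from this view, then grasp.

```bash
python3 - <<'E'
from h import *
c=shot("wrist");print(world(c,[[294,204]],0.02).round(3),world(c,[[294,181],[294,228]],0.02).round(3).tolist())
plan([0.461,-0.168,0.032],145.3)
E
python3 -m jog '{"fingers":[1,1,1,1,1],"dp":[[40,16,25],[80,16,25],[120,16,25],[150,16,25],[150,16,25]],"twist":[-4,-4,-4,-4,-4]}'
python3 -m jog '{"fingers":[1,1,1,0,0],"dp":[[15,0,0],[28,0,0],[28,0,0],[28,0,0],[28,0,0]],"twist":[0,0,0,0,0]}' 25
python3 -c "
from h import *
plan([0.461,-0.168,0.032],145.3)"
```

```text
[[ 0.462 -0.169  0.02 ]] [[0.48, -0.145, 0.02], [0.441, -0.194, 0.02]]
dp [179.3  15.5  26.5] twist -4.3 jaw now -39.0 j6 134.2 tcp [ 0.4653 -0.1377  0.2113]
time_s: 3.35
tcp_pos: [0.4609, -0.1671, 0.0593]
eef_rot: [-64.5, 89.9, 170.4]
contact_force: [0.2, -0.9, 0.9]
gripper_width: 0.0875
time_s: 3.85
tcp_pos: [0.4623, -0.1671, 0.0332]
eef_rot: [151.4, 90.0, 26.4]
contact_force: [-0.4, -0.4, -0.4]
gripper_width: 0.0767
dp [ 1.2 -0.6  1.5] twist -0.3 jaw now -35.0 j6 141.9 tcp [ 0.4623 -0.1671  0.0332]
```

```bash
python3 -m jog '{"fingers":[0,0,0,0,0],"dp":[[1,0,1],[1,0,1],[1,0,1],[1,0,1],[1,0,1]],"twist":[0,0,0,0,0]}' 25
python3 -m jog '{"fingers":[0,0,0,0,0],"dp":[[0,0,0],[0,0,0],[-20,0,0],[-60,0,0],[-100,0,0]],"twist":[0,0,0,0,0]}'
python3 -c "
from h import *
plan([0.4435,0.1455,0.13],-8)"
```

```text
time_s: 4.35
tcp_pos: [0.4616, -0.1679, 0.0322]
eef_rot: [161.4, 90.0, 36.5]
contact_force: [0.3, -0.1, 0.3]
gripper_width: 0.0371
time_s: 4.85
tcp_pos: [0.4609, -0.168, 0.1328]
eef_rot: [-57.4, 89.9, 177.7]
contact_force: [1.1, -0.5, -0.7]
gripper_width: 0.0014
dp [   2.9 -193.9 -246.9] twist -27.0 jaw now -35.0 j6 142.0 tcp [ 0.4609 -0.168   0.1328]
```

The jaws closed to 1 mm, so the grip was lost. I'll look.

Run:
```python
from h import *
c=shot("wrist");a=c["frame"]
b=shot("top")["frame"][190:300,300:450]
cv2.imwrite("pics/w2.png",np.hstack([a[:,:,::-1],cv2.resize(b[:,:,::-1],None,fx=1.6,fy=1.6).copy() if 0 else cv2.copyMakeBorder(cv2.resize(b[:,:,::-1],(240,176)),0,244,0,0,cv2.BORDER_CONSTANT)]))
```

```text
(no output)
```

View pics/w2.png

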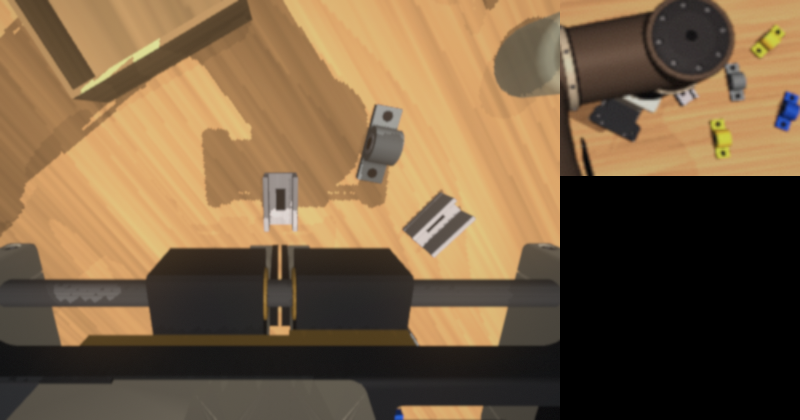

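Run:
```python
from h import *
c=shot("wrist");P=world(c,[[265,175],[297,175],[297,229],[265,229]],0.026);print(P.round(3).tolist(),P.mean(0).round(3));plan([*P.mean(0)[:2],0.024],145)
```

```text
[[0.468, -0.139, 0.026], [0.494, -0.157, 0.026], [0.462, -0.204, 0.026], [0.435, -0.184, 0.026]] [ 0.465 -0.171  0.026]
dp [110.9   2.2   2. ] twist 0.0 jaw now -35.0 j6 142.0 tcp [ 0.4636 -0.168   0.1349]
```

```bash
python3 -m jog '{"fingers":[0.65,0.65,0.65,0.65,0.65],"dp":[[0,0,1],[0,1,1],[0,1,1],[0,1,1],[10,1,1]],"twist":[0,0,0,0,0]}' 30
python3 -m jog '{"fingers":[0.65,0.65,0.65,0.65,0.65],"dp":[[10,0,0],[20,0,0],[50,0,0],[85,0,0],[99,0,0]],"twist":[0,0,0,0,0]}'
python3 -m jog '{"fingers":[0,0,0,0,0],"dp":[[1,0,0],[1,0,0],[1,0,0],[1,0,0],[1,0,0]],"twist":[0,0,0,0,0]}'
python3 -m jog '{"fingers":[0,0,0,0,0],"dp":[[0,0,0],[0,0,0],[0,0,0],[0,0,0],[0,0,0]],"twist":[0,0,0,0,0]}'
python3 -m jog '{"fingers":[0,0,0,0,0],"dp":[[-10,0,0],[-30,0,0],[-50,0,0],[-50,0,0],[-50,0,0]],"twist":[0,0,0,0,0]}'
```

```text
time_s: 5.5
tcp_pos: [0.4646, -0.1695, 0.1251]
eef_rot: [124.4, 89.6, -0.6]
contact_force: [0.9, -0.7, -0.1]
gripper_width: 0.0349
time_s: 6.0
tcp_pos: [0.4629, -0.1694, 0.0226]
eef_rot: [129.5, 89.8, 4.5]
contact_force: [-0.8, 0.3, -0.0]
gripper_width: 0.057
time_s: 6.5
tcp_pos: [0.4636, -0.1694, 0.0224]
eef_rot: [127.9, 89.7, 2.9]
contact_force: [-0.4, 0.7, -0.3]
gripper_width: 0.0227
time_s: 7.0
tcp_pos: [0.4635, -0.1694, 0.0224]
eef_rot: [128.5, 89.7, 3.5]
contact_force: [0.0, 0.3, 0.0]
gripper_width: 0.0004
time_s: 7.5
tcp_pos: [0.4637, -0.1693, 0.0733]
eef_rot: [128.9, 89.6, 3.9]
contact_force: [0.7, 0.4, -0.6]
gripper_width: 0.0002
```

Run:
```python
from h import *
c=shot("wrist","w3");s,R=toolR();t=np.array(s["tcp_pos"]);print(R.round(2).tolist())
print(pix(c,[t,t+R[:,0]*.017,t+R[:,1]*.02,[t[0],t[1],.026]]).round(0).tolist(),c["pose"].round(3).tolist())
```

```text
[[0.0, 0.82, -0.57], [0.0, -0.57, -0.82], [-1.0, 0.0, -0.0]]
[[281.0, 244.0], [281.0, 234.0], [311.0, 244.0], [280.0, 221.0]] [[0.819, -0.552, -0.157, 0.505], [-0.574, -0.785, -0.233, -0.106], [0.005, 0.281, -0.96, 0.254], [0.0, 0.0, 0.0, 1.0]]
```

View pics/w3.png

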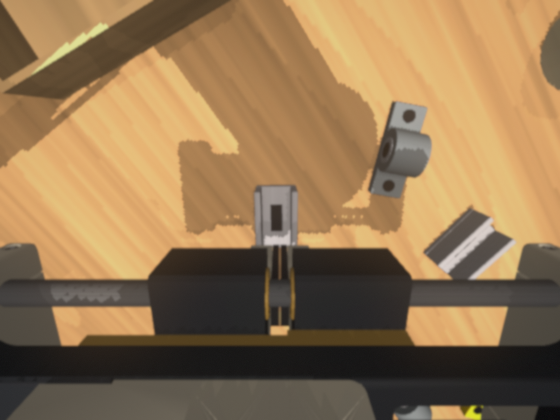

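The jaws shut to 0 without meeting the channel, although the views agree on where it is. I'll go down open and check from the side camera.

```bash
python3 -m jog '{"fingers":[0.7,0.7,0.7,0.7,0.7],"dp":[[0,0,0],[0,0,0],[0,0,0],[0,0,0],[0,0,0]],"twist":[0,0,0,0,0]}' 30
python3 -m jog '{"fingers":[0.7,0.7,0.7,0.7,0.7],"dp":[[0,0,0],[0,0,0],[0,0,0],[25,0,0],[51,0,0]],"twist":[0,0,0,0,0]}' 30
python3 - <<'E'
from h import *
s,R=toolR();t=np.array(s["tcp_pos"]);print(t)
c=shot("side");u,v=pix(c,[t+R[:,0]*.017])[0].astype(int);print(u,v)
a=c["frame"][v-60:v+45,u-70:u+70,::-1]
w=shot("wrist");p=w["frame"][100:360,130:430,::-1]
cv2.imwrite("pics/s3.png",np.hstack([cv2.resize(a,(450,338)),cv2.resize(p,(350,338))]))
E
```

```text
time_s: 8.05
tcp_pos: [0.4631, -0.1693, 0.0724]
eef_rot: [130.3, 89.7, 5.3]
contact_force: [-0.6, 0.6, 1.3]
gripper_width: 0.0351
time_s: 8.55
tcp_pos: [0.4644, -0.1693, 0.0217]
eef_rot: [128.9, 89.6, 3.9]
contact_force: [0.4, 0.2, -2.0]
gripper_width: 0.0613
[ 0.46436109 -0.16928683  0.02169923]
264 302
```

View pics/s3.png

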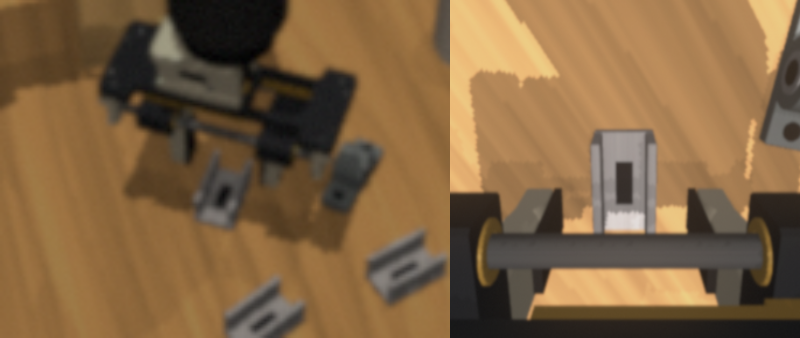

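The fingers flank nothing: the tips sit roughly 30 mm above where the stated geometry puts them. I'll feel downward gently.

```bash
python3 -m jog '{"fingers":[0.7,0.7,0.7,0.7,0.7],"dp":[[1,0,0],[2,0,0],[4,0,0],[5,0,0],[6,0,0]],"twist":[0,0,0,0,0]}' 30
python3 - <<'E'
from h import *
s,R=toolR();t=np.array(s["tcp_pos"]);w=shot("wrist");print(t,s["contact_force"],w["intrinsics"][0])
print(w["pose"][:3,3],R.T@(w["pose"][:3,3]-t))
f=w["frame"]
print(pix(w,[t+R[:,0]*.017+R[:,1]*.031*k for k in(-1,1)]).round(), pix(w,[t+R[:,1]*.031*k for k in(-1,1)]).round())
E
```

```text
time_s: 9.15
tcp_pos: [0.4612, -0.1692, 0.0133]
eef_rot: [-159.5, 90.0, 75.4]
contact_force: [0.2, -0.6, -0.2]
gripper_width: 0.0617
[ 0.46123328 -0.16924443  0.01333662] [ 0.20196143 -0.62027778 -0.16454958] [299.51024569   0.         279.37299595]
[ 0.50394132 -0.10610142  0.19379843] [-0.18040918 -0.00133638 -0.07634278]
[[237. 234.]
 [325. 234.]] [[234. 244.]
 [329. 244.]]
```

```bash
for i in 1 ; do python3 -m jog '{"fingers":[0.7,0.7,0.7,0.7,0.7],"dp":[[2,0,0],[4,0,0],[6,0,0],[8,0,0],[8,0,0]],"twist":[0,0,0,0,0]}' 30; done; python3 -m jog '{"fingers":[0.7,0.7,0.7,0.7,0.7],"dp":[[1,0,0],[2,0,0],[4,0,0],[6,0,0],[6,0,0]],"twist":[0,0,0,0,0]}'
python3 - <<'E'
from h import *
w=shot("wrist","w4")
E
```

```text
time_s: 9.7
tcp_pos: [0.4608, -0.1692, 0.0047]
eef_rot: [-94.3, 89.9, 140.6]
contact_force: [0.2, 0.1, 0.0]
gripper_width: 0.0615
time_s: 10.2
tcp_pos: [0.4605, -0.1692, -0.0016]
eef_rot: [-81.4, 89.9, 153.5]
contact_force: [-0.4, 0.5, 0.1]
gripper_width: 0.0616
```

View pics/w4.png

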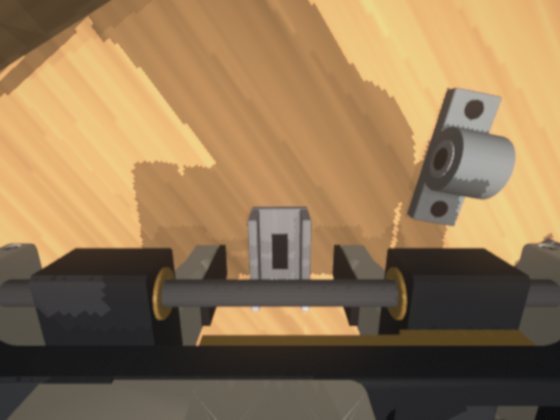

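Still no contact with the TCP reading at -2 mm. The finger gap now has the same scale as the channel top, so the tips are at roughly 25–30 mm. I'll continue down carefully.

```bash
python3 -m jog '{"fingers":[0.7,0.7,0.7,0.7,0.7],"dp":[[2,0,0],[4,0,0],[6,0,0],[8,0,0],[8,0,0]],"twist":[0,0,0,0,0]}' 30;  python3 -m jog '{"fingers":[0.7,0.7,0.7,0.7,0.7],"dp":[[1,0,0],[2,0,0],[4,0,0],[5,0,0],[5,0,0]],"twist":[0,0,0,0,0]}'
python3 -m jog '{"fingers":[0,0,0,0,0],"dp":[[0,0,0],[0,0,0],[0,0,0],[0,0,0],[0,0,0]],"twist":[0,0,0,0,0]}' 30
```

```text
time_s: 10.75
tcp_pos: [0.4603, -0.1692, -0.0098]
eef_rot: [-75.2, 89.9, 159.8]
contact_force: [0.9, -0.2, 0.6]
gripper_width: 0.0615
time_s: 11.25
tcp_pos: [0.4602, -0.1692, -0.015]
eef_rot: [-73.0, 89.9, 161.9]
contact_force: [0.3, -0.5, 0.4]
gripper_width: 0.0611
time_s: 11.75
tcp_pos: [0.4603, -0.1692, -0.0149]
eef_rot: [-73.8, 89.9, 161.1]
contact_force: [0.0, -0.3, 1.2]
gripper_width: 0.0338
```

Gripped at 33.8 mm with the TCP reading at -15 mm. So the fingers really end about 47 mm higher than stated, and I'll use readings offset this way from now on.

```bash
python3 -m jog '{"fingers":[0,0,0,0,0],"dp":[[0,0,0],[-10,0,0],[-30,0,0],[-60,0,0],[-95,0,0]],"twist":[0,0,0,0,0]}' 30
python3 -c "
from h import *
plan([0.4435,0.1455,0.08],-8)"
```

```text
time_s: 12.25
tcp_pos: [0.4594, -0.1693, 0.0809]
eef_rot: [-65.1, 89.7, 169.8]
contact_force: [0.4, -0.6, -2.2]
gripper_width: 0.0342
dp [   1.2 -193.8 -248.6] twist -27.1 jaw now -35.1 j6 142.2 tcp [ 0.4594 -0.1693  0.0809]
```

```bash
python3 -m jog '{"fingers":[0,0,0,0,0],"dp":[[0,-28,-35],[0,-56,-70],[0,-84,-105],[0,-112,-142],[0,-139,-178]],"twist":[0,0,0,0,0]}' 30
python3 -m jog '{"fingers":[0,0,0,0,0],"dp":[[0,-28,-35],[0,-55,-71],[0,-55,-71],[0,-55,-71],[0,-55,-71]],"twist":[-7,-14,-21,-27,-27]}' 30
python3 - <<'E'
from h import *
plan([0.4435,0.1455,-0.008],-8)
shot("wrist","w5")
E
```

```text
time_s: 12.75
tcp_pos: [0.4474, 0.058, 0.0821]
eef_rot: [-76.4, 89.8, 158.6]
contact_force: [1.7, 0.1, -1.2]
gripper_width: 0.0335
time_s: 13.25
tcp_pos: [0.4428, 0.1481, 0.0826]
eef_rot: [-103.3, 89.8, 158.8]
contact_force: [-0.1, -0.0, -0.7]
gripper_width: 0.0339
dp [90.6  1.4  2.6] twist 0.1 jaw now -7.9 j6 129.7 tcp [0.4428 0.1481 0.0826]
```

View pics/w5.png

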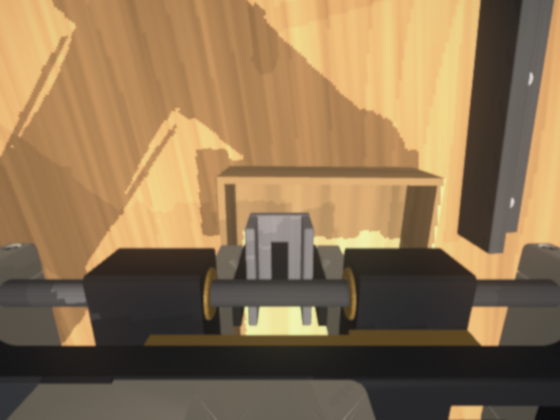

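The channel is held above the small compartment. The tray's far wall spans (218,180) to (441,180). I'll check those two corners and then place.

```bash
python3 - <<'E'
from h import *
c=shot("wrist");P=world(c,[[218,176],[441,176]],.055)[:,:2]
Rt=Ro.from_euler('z',-8,degrees=True).as_matrix()[:2,:2]
print(P.round(3).tolist(),"expected",(np.array([.472,.09])+np.array([[-.08,.095],[.08,.095]])@Rt.T).round(3).tolist())
print(world(c,[[280,243]],.11+.0).round(3))
E
python3 -m jog '{"fingers":[0,0,0,0,0],"dp":[[30,1,2],[55,1,2],[75,1,2],[88,1,2],[91,1,2]],"twist":[0,0,0,0,0]}' 30
python3 -c "
from h import *
plan([0.4435,0.1455,-0.008],-8)"
```

```text
[[0.405, 0.194], [0.559, 0.172]] expected [[0.406, 0.195], [0.564, 0.173]]
[[0.444 0.16  0.11 ]]
time_s: 13.85
tcp_pos: [0.4427, 0.1445, -0.0096]
eef_rot: [-79.5, 89.7, -178.0]
contact_force: [-0.9, -0.6, -1.4]
gripper_width: 0.034
dp [-1.6  0.6 -1.1] twist -0.5 jaw now -8.5 j6 129.6 tcp [ 0.4427  0.1445 -0.0096]
```

```bash
python3 -m jog '{"fingers":[0.44,0.44,0.44,0.44,0.44],"dp":[[3,0,0],[3,0,0],[3,0,0],[3,0,0],[3,0,0]],"twist":[0,0,0,0,0]}' 30
python3 -m jog '{"fingers":[0.44,0.44,0.44,0.3,0.2],"dp":[[-5,0,0],[-15,0,0],[-40,0,0],[-85,0,0],[-95,0,0]],"twist":[0,0,0,0,0]}' 30
python3 -c "
from h import *
shot('wrist','w6')
plan([0.49,0.133,0.005],-8)"
```

```text
time_s: 14.35
tcp_pos: [0.443, 0.1448, -0.0121]
eef_rot: [-88.6, 89.7, 172.9]
contact_force: [0.1, 0.5, 0.4]
gripper_width: 0.0384
time_s: 14.85
tcp_pos: [0.4459, 0.1463, 0.088]
eef_rot: [169.0, 89.7, 70.7]
contact_force: [0.8, 0.9, -1.0]
gripper_width: 0.0277
dp [82.8 45.6  7.2] twist -0.4 jaw now -8.4 j6 129.6 tcp [0.4458 0.1464 0.0878]
```

View pics/w6.png

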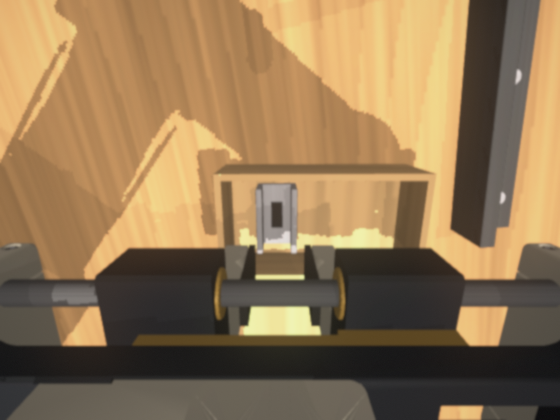

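Channel 1 lies in the small compartment at (276,217). I'll nudge it towards the -x wall to make room.

```bash
python3 -m jog '{"fingers":[0,0,0,0,0],"dp":[[0,46,2],[0,46,2],[0,46,2],[0,46,2],[20,46,2]],"twist":[0,0,0,0,0]}' 20
python3 -m jog '{"fingers":[0,0,0,0,0],"dp":[[30,0,0],[60,0,0],[78,0,0],[78,-6,0],[78,-12,0]],"twist":[0,0,0,0,0]}'
python3 -m jog '{"fingers":[0,0,0,0,0],"dp":[[0,-4,0],[0,-8,0],[0,-12,0],[0,-15,0],[0,-15,0]],"twist":[0,0,0,0,0]}'
python3 -m jog '{"fingers":[0,0,0,0,0.7],"dp":[[0,2,0],[-30,2,0],[-70,2,0],[-100,2,0],[-110,2,0]],"twist":[0,0,0,0,0]}'
python3 - <<'E'
from h import *
c=shot("wrist");f=c["frame"];hsv=cv2.cvtColor(f,cv2.COLOR_RGB2HSV)
m=((hsv[...,1]<60)&(hsv[...,2]>60)).astype(np.uint8)*255;m[245:]=0
for k in cv2.findContours(m,cv2.RETR_EXTERNAL,cv2.CHAIN_APPROX_NONE)[0]:
    if cv2.contourArea(k)>200: print(k.reshape(-1,2).mean(0),cv2.contourArea(k),np.round(rect(c,k,.025),3))
plan([0.456,-0.297,0.08],114)
E
```

```text
time_s: 15.4
tcp_pos: [0.4919, 0.1386, 0.0695]
eef_rot: [152.6, 89.5, 54.2]
contact_force: [-0.1, -0.0, -0.7]
gripper_width: 0.0006
time_s: 15.9
tcp_pos: [0.4794, 0.1409, -0.0085]
eef_rot: [154.3, 89.6, 55.9]
contact_force: [-0.0, 0.3, 0.4]
gripper_width: 0.0007
time_s: 16.4
tcp_pos: [0.4646, 0.1433, -0.008]
eef_rot: [152.4, 89.5, 54.0]
contact_force: [0.1, 0.6, -0.1]
gripper_width: 0.0005
time_s: 16.9
tcp_pos: [0.4676, 0.1431, 0.1051]
eef_rot: [145.3, 89.3, 47.0]
contact_force: [0.5, 0.3, -0.8]
gripper_width: 0.0042
[238.30097087 213.84951456] 2166.0 [ 0.429  0.146 59.767 35.337 81.461]
[464.2424812  115.41729323] 7256.0 [6.31000e-01 1.90000e-01 1.93989e+02 2.79100e+01 8.62940e+01]
dp [ 20.8  52.  437.5] twist 57.7 jaw now -8.3 j6 131.7 tcp [0.4676 0.1432 0.1052]
```

```bash
cat > look.py <<'E'
from h import *
c=shot("top");f=c["frame"];hsv=cv2.cvtColor(f,cv2.COLOR_RGB2HSV)
m=((hsv[...,1]<75)).astype(np.uint8)*255
for k in cv2.findContours(m,cv2.RETR_EXTERNAL,cv2.CHAIN_APPROX_NONE)[0]:
    A=cv2.contourArea(k);u,v=k.reshape(-1,2).mean(0)
    if A>60 and 200<u<480 and 195<v<310: print((int(u),int(v)),A,np.round(rect(c,k,0.02),3))
E
python3 look.py
python3 -m jog '{"fingers":[0.8,0.8,0.8,0.8,0.8],"dp":[[0,5,44],[0,10,88],[0,16,132],[0,22,176],[0,28,220]],"twist":[0,0,0,0,0]}' 30
python3 -m jog '{"fingers":[0.8,0.8,0.8,0.8,0.8],"dp":[[0,6,44],[0,12,88],[0,18,132],[0,24,176],[0,24,217]],"twist":[8,16,24,32,40]}' 30
python3 -c "
from h import *
plan([0.456,-0.297,0.08],114)"
```

```text
(376, 245) 194.5 [ 0.456 -0.297 56.3   38.166 23.924]
(409, 240) 181.5 [  0.456  -0.405  71.395  34.034 178.625]
(207, 237) 1645.5 [  0.552   0.219 145.108 143.971 173.398]
(332, 214) 167.0 [ 0.573 -0.179 72.266 31.831 44.254]
(364, 207) 184.0 [ 0.58  -0.285 57.347 39.343 13.7  ]
time_s: 17.5
tcp_pos: [0.4613, -0.0807, 0.0997]
eef_rot: [159.3, 89.4, 60.9]
contact_force: [1.7, 0.0, 0.1]
gripper_width: 0.0511
time_s: 18.0
tcp_pos: [0.4527, -0.3008, 0.0957]
eef_rot: [-143.9, 89.4, 77.4]
contact_force: [0.2, 0.4, 0.6]
gripper_width: 0.0699
dp [15.7 -0.6 -4.8] twist 17.3 jaw now -48.7 j6 145.1 tcp [ 0.4527 -0.3008  0.0957]
```

```bash
python3 -m jog '{"fingers":[0.8,0.8,0.8,0.8,0.8],"dp":[[20,-1,-5],[45,-1,-5],[65,-1,-5],[75,-1,-5],[75,-1,-5]],"twist":[8,17,17,17,17]}' 30
python3 -m jog '{"fingers":[0.8,0.8,0.8,0,0],"dp":[[15,0,0],[28,0,0],[36,0,0],[36,0,0],[36,0,0]],"twist":[0,0,0,0,0]}' 30
python3 -m jog '{"fingers":[0,0,0,0,0],"dp":[[0,0,0],[0,0,0],[0,0,0],[0,0,0],[0,0,0]],"twist":[0,0,0,0,0]}' 30
python3 -m jog '{"fingers":[0,0,0,0,0],"dp":[[0,0,0],[-10,0,0],[-30,0,0],[-60,0,0],[-95,0,0]],"twist":[0,0,0,0,0]}' 30
python3 -c "
from h import *
plan([0.513,0.1375,0.08],-8)"
```

```text
time_s: 18.5
tcp_pos: [0.4541, -0.2955, 0.0182]
eef_rot: [-100.5, 89.4, 103.8]
contact_force: [-0.2, -0.1, -0.7]
gripper_width: 0.0703
time_s: 19.0
tcp_pos: [0.4543, -0.2952, -0.0175]
eef_rot: [-101.1, 89.4, 103.3]
contact_force: [0.4, -0.5, 0.1]
gripper_width: 0.0594
time_s: 19.5
tcp_pos: [0.4548, -0.2954, -0.0169]
eef_rot: [-106.5, 89.4, 97.9]
contact_force: [0.3, 0.5, 5.9]
gripper_width: 0.0339
time_s: 20.0
tcp_pos: [0.4537, -0.296, 0.0785]
eef_rot: [-93.9, 89.3, 110.4]
contact_force: [0.2, -1.1, -0.5]
gripper_width: 0.0341
dp [   3.1 -370.4 -232.8] twist -57.6 jaw now -65.6 j6 127.7 tcp [ 0.4537 -0.296   0.0785]
```

```bash
python3 -m jog '{"fingers":[0,0,0,0,0],"dp":[[0,-41,-26],[0,-82,-52],[0,-123,-78],[0,-165,-104],[0,-206,-130]],"twist":[0,0,0,0,0]}' 30
python3 -m jog '{"fingers":[0,0,0,0,0],"dp":[[0,-41,-26],[0,-82,-52],[0,-123,-78],[0,-164,-103],[0,-164,-103]],"twist":[-8,-16,-24,-32,-40]}' 30
python3 -m jog '{"fingers":[0,0,0,0,0],"dp":[[0,0,0],[0,0,0],[0,0,0],[0,0,0],[0,0,0]],"twist":[-8,-17,-17,-17,-17]}' 30
python3 -c "
from h import *
plan([0.514,0.1365,-0.008],-8)"
```

```text
time_s: 20.5
tcp_pos: [0.4867, -0.0528, 0.0817]
eef_rot: [-94.7, 89.3, 109.6]
contact_force: [1.1, -0.2, -0.2]
gripper_width: 0.0337
time_s: 21.0
tcp_pos: [0.514, 0.1441, 0.0844]
eef_rot: [-143.7, 89.3, 101.3]
contact_force: [-0.2, -0.8, -1.1]
gripper_width: 0.0339
time_s: 21.5
tcp_pos: [0.5139, 0.1439, 0.0846]
eef_rot: [-160.0, 89.3, 101.7]
contact_force: [1.1, -0.7, -0.8]
gripper_width: 0.034
dp [92.5  1.6  8.4] twist -0.3 jaw now -8.3 j6 136.1 tcp [0.5139 0.1439 0.0846]
```

```bash
python3 -m jog '{"fingers":[0,0,0,0,0],"dp":[[30,1,8],[55,1,8],[75,1,8],[88,1,8],[93,1,8]],"twist":[0,0,0,0,0]}' 30
python3 -m jog '{"fingers":[0.44,0.44,0.44,0.44,0.44],"dp":[[1,0,0],[1,0,0],[1,0,0],[1,0,0],[1,0,0]],"twist":[0,0,0,0,0]}' 30
python3 -m jog '{"fingers":[0.44,0.44,0.44,0,0],"dp":[[-5,0,0],[-15,0,0],[-40,0,0],[-80,0,0],[-90,0,0]],"twist":[0,0,0,0,0]}' 30
python3 -m jog '{"fingers":[0,0,0,0,0],"dp":[[0,-42,0],[0,-42,0],[0,-42,0],[0,-42,0],[0,-42,0]],"twist":[0,0,0,0,0]}' 20
python3 -c "
from h import *
plan([0.4722,0.1415,-0.008],-8)"
```

```text
time_s: 22.0
tcp_pos: [0.5127, 0.1362, -0.0099]
eef_rot: [-149.0, 89.3, 112.6]
contact_force: [0.6, -0.8, -1.6]
gripper_width: 0.0338
time_s: 22.5
tcp_pos: [0.5124, 0.1361, -0.0105]
eef_rot: [-148.4, 89.3, 113.2]
contact_force: [-4.2, -0.9, 1.0]
gripper_width: 0.0384
time_s: 23.0
tcp_pos: [0.5159, 0.1365, 0.0848]
eef_rot: [178.7, 89.1, 80.3]
contact_force: [0.0, 1.6, 0.5]
gripper_width: 0.0276
time_s: 23.5
tcp_pos: [0.475, 0.1428, 0.0849]
eef_rot: [177.2, 89.1, 78.8]
contact_force: [-0.2, 1.0, 0.2]
gripper_width: 0.0003
dp [92.8 -2.6  3.1] twist -0.4 jaw now -8.4 j6 133.1 tcp [0.475  0.1428 0.0849]
```

```bash
cat > wl.py <<'E'
from h import *
c=shot("wrist");hsv=cv2.cvtColor(c["frame"],cv2.COLOR_RGB2HSV)
m=((hsv[...,1]<60)&(hsv[...,2]>60)).astype(np.uint8)*255;m[245:]=0
for k in cv2.findContours(m,cv2.RETR_EXTERNAL,cv2.CHAIN_APPROX_NONE)[0]:
    if cv2.contourArea(k)>200: print(k.reshape(-1,2).mean(0).round(),cv2.contourArea(k),np.round(rect(c,k,.025),3))
E
python3 wl.py
```

```text
[227. 216.] 2415.5 [ 0.43   0.151 50.982 36.466 81.662]
[325. 214.] 2466.0 [ 0.512  0.14  52.628 36.02  81.541]
[471. 119.] 8047.5 [  0.631   0.189 184.708  27.404  86.225]
```

```bash
python3 -m jog '{"fingers":[0,0,0,0,0],"dp":[[30,-3,2],[60,-3,2],[80,-3,2],[92,-3,2],[92,-3,2]],"twist":[0,0,0,0,0]}' 20
python3 -m jog '{"fingers":[0,0,0,0,0],"dp":[[0,5,0],[0,10,0],[0,15,0],[0,21,0],[0,21,0]],"twist":[0,0,0,0,0]}'
python3 -m jog '{"fingers":[0,0,0,0,0.7],"dp":[[0,-2,0],[-30,-2,0],[-70,-2,0],[-100,-2,0],[-110,-2,0]],"twist":[0,0,0,0,0]}'
python3 wl.py; python3 look.py; python3 -c "
from h import *
plan([0.58,-0.285,0.08],103)"
```

```text
time_s: 24.05
tcp_pos: [0.4709, 0.1414, -0.0094]
eef_rot: [-167.5, 89.3, 94.1]
contact_force: [-0.3, 0.2, -0.1]
gripper_width: 0.0006
time_s: 24.55
tcp_pos: [0.493, 0.1385, -0.009]
eef_rot: [-173.3, 89.3, 88.2]
contact_force: [0.3, 0.1, -0.2]
gripper_width: 0.0004
time_s: 25.05
tcp_pos: [0.4924, 0.1384, 0.1046]
eef_rot: [169.6, 89.1, 71.2]
contact_force: [0.1, -0.2, -0.4]
gripper_width: 0.0044
[211. 213.] 2355.0 [ 0.429  0.146 60.458 38.035 81.647]
[317. 210.] 2174.5 [ 0.526  0.134 60.261 35.492 81.47 ]
[435. 115.] 8271.0 [6.31000e-01 1.90000e-01 1.92902e+02 3.16880e+01 8.61520e+01]
(409, 240) 183.5 [  0.456  -0.405  71.395  34.034 178.625]
(232, 259) 874.0 [4.88000e-01 1.59000e-01 1.57978e+02 9.80970e+01 1.72129e+02]
(332, 214) 167.0 [ 0.573 -0.179 72.266 31.831 44.254]
(238, 213) 135.5 [ 0.613  0.111 85.322 33.197 16.211]
(210, 222) 1606.5 [  0.599   0.206 144.367 141.884 173.343]
(364, 207) 185.0 [ 0.58  -0.284 57.818 39.141 16.039]
dp [ 16.7 149.5 405.9] twist 68.5 jaw now -8.5 j6 134.7 tcp [0.4917 0.1381 0.1027]
```

```bash
python3 -m jog '{"fingers":[0.8,0.8,0.8,0.8,0.8],"dp":[[0,16,44],[0,32,88],[0,48,132],[0,64,176],[0,80,220]],"twist":[0,0,0,0,0]}' 30
python3 -m jog '{"fingers":[0.8,0.8,0.8,0.8,0.8],"dp":[[0,16,44],[0,32,88],[0,48,132],[0,69,186],[0,69,186]],"twist":[8,16,24,32,40]}' 30
python3 -m jog '{"fingers":[0.8,0.8,0.8,0.8,0.8],"dp":[[0,0,0],[0,0,0],[0,0,0],[0,0,0],[0,0,0]],"twist":[8,16,24,26,26]}' 30
python3 - <<'E'
from h import *
c=shot("wrist");hsv=cv2.cvtColor(c["frame"],cv2.COLOR_RGB2HSV)
m=((hsv[...,1]<60)&(hsv[...,2]>30)).astype(np.uint8)*255;m[245:]=0
for k in cv2.findContours(m,cv2.RETR_EXTERNAL,cv2.CHAIN_APPROX_NONE)[0]:
    if cv2.contourArea(k)>300: print(k.reshape(-1,2).mean(0).round(),cv2.contourArea(k),np.round(rect(c,k,.02),3))
plan([0.58,-0.285,-0.015],105)
E
```

```text
time_s: 25.65
tcp_pos: [0.5376, -0.0929, 0.0977]
eef_rot: [-176.3, 89.1, 85.2]
contact_force: [1.0, 1.4, 0.1]
gripper_width: 0.0508
time_s: 26.15
tcp_pos: [0.5778, -0.2913, 0.0919]
eef_rot: [-123.7, 89.1, 97.3]
contact_force: [-0.7, 0.9, -0.8]
gripper_width: 0.0704
time_s: 26.65
tcp_pos: [0.5767, -0.2909, 0.0897]
eef_rot: [-88.2, 89.0, 106.8]
contact_force: [-1.6, -0.5, -0.5]
gripper_width: 0.0699
[275. 207.] 2316.0 [ 0.58  -0.285 60.687 34.39  14.733]
[156. 182.] 2891.5 [ 0.57  -0.179 70.086 41.086 44.408]
[199.   7.] 850.0 [  0.709  -0.193  45.048  12.712 104.647]
dp [105.1  -3.2  -4.6] twist 0.1 jaw now -74.9 j6 115.7 tcp [ 0.5769 -0.2909  0.0901]
```

```bash
python3 -m jog '{"fingers":[0.8,0.8,0.8,0.8,0.8],"dp":[[30,-3,-5],[60,-3,-5],[85,-3,-5],[100,-3,-5],[104,-3,-5]],"twist":[0,0,0,0,0]}' 30
python3 -m jog '{"fingers":[0,0,0,0,0],"dp":[[0,0,0],[0,0,0],[0,0,0],[0,0,0],[0,0,0]],"twist":[0,0,0,0,0]}' 30
python3 -m jog '{"fingers":[0,0,0,0,0],"dp":[[0,0,0],[0,0,0],[0,0,0],[0,0,0],[0,0,0]],"twist":[0,0,0,0,0]}' 30
python3 -m jog '{"fingers":[0,0,0,0,0],"dp":[[-10,0,0],[-30,0,0],[-60,0,0],[-95,0,0],[-95,0,0]],"twist":[0,0,0,0,0]}' 30
python3 -c "
from h import *
plan([0.4775,0.140,0.08],-8)"
```

```text
time_s: 27.2
tcp_pos: [0.579, -0.2847, -0.0162]
eef_rot: [-79.2, 88.9, 115.9]
contact_force: [-0.2, 0.9, -0.1]
gripper_width: 0.0699
time_s: 27.7
tcp_pos: [0.5795, -0.2848, -0.0154]
eef_rot: [-82.7, 89.0, 112.4]
contact_force: [-0.6, -0.8, 1.2]
gripper_width: 0.0358
time_s: 28.2
tcp_pos: [0.5793, -0.2847, -0.0155]
eef_rot: [-81.8, 89.0, 113.3]
contact_force: [-1.1, 0.6, 0.7]
gripper_width: 0.0339
time_s: 28.7
tcp_pos: [0.5834, -0.2876, 0.0858]
eef_rot: [-112.3, 89.2, 82.8]
contact_force: [1.1, 0.2, -0.5]
gripper_width: 0.034
dp [  11.3 -440.3   -9.6] twist -66.8 jaw now -74.8 j6 115.3 tcp [ 0.5834 -0.2876  0.0858]
```

```bash
python3 -m jog '{"fingers":[0,0,0,0,0],"dp":[[0,-49,-1],[0,-98,-2],[0,-147,-3],[0,-196,-4],[0,-245,-5]],"twist":[0,0,0,0,0]}' 30
python3 -m jog '{"fingers":[0,0,0,0,0],"dp":[[0,-49,-1],[0,-98,-2],[0,-147,-3],[0,-195,-5],[0,-195,-5]],"twist":[-8,-16,-24,-32,-40]}' 30
python3 -m jog '{"fingers":[0,0,0,0,0],"dp":[[0,0,0],[0,0,0],[0,0,0],[0,0,0],[0,0,0]],"twist":[-8,-16,-24,-27,-27]}' 30
python3 -c "
from h import *
plan([0.4775,0.140,0.004],-8)"
```

```text
time_s: 29.2
tcp_pos: [0.5234, -0.0483, 0.0892]
eef_rot: [-114.7, 89.2, 80.5]
contact_force: [0.4, 0.4, -0.7]
gripper_width: 0.0337
time_s: 29.7
tcp_pos: [0.4769, 0.1462, 0.0925]
eef_rot: [-161.3, 89.1, 74.5]
contact_force: [-0.2, -0.2, -1.1]
gripper_width: 0.0339
time_s: 30.2
tcp_pos: [0.4768, 0.1462, 0.0927]
eef_rot: [171.3, 89.1, 74.1]
contact_force: [0.7, 0.2, -1.0]
gripper_width: 0.0336
dp [88.6  1.2  7.5] twist 0.8 jaw now -7.2 j6 134.1 tcp [0.4768 0.1462 0.0927]
```

```bash
python3 -m jog '{"fingers":[0,0,0,0,0],"dp":[[30,1,7],[55,1,7],[75,1,7],[87,1,7],[89,1,7]],"twist":[0,0,0,0,0]}' 30
python3 -m jog '{"fingers":[0.6,0.6,0.6,0.6,0.6],"dp":[[0,0,0],[0,0,0],[0,0,0],[0,0,0],[0,0,0]],"twist":[0,0,0,0,0]}' 30
python3 -m jog '{"fingers":[0.6,0.6,0.6,0.6,0.6],"dp":[[-30,0,0],[-60,0,0],[-100,0,0],[-100,0,0],[-100,0,0]],"twist":[0,0,0,0,0]}' 30
python3 wl.py; python3 look.py; python3 -c "
from h import *
shot('wrist','w7')
plan([0.573,-0.179,0.08],134)"
```

```text
time_s: 30.7
tcp_pos: [0.4833, 0.1403, 0.0085]
eef_rot: [143.6, 88.9, 46.7]
contact_force: [9.0, -25.0, 56.0]
gripper_width: 0.0337
time_s: 31.2
tcp_pos: [0.4824, 0.1403, 0.0103]
eef_rot: [145.3, 88.9, 48.3]
contact_force: [-16.1, 1.0, 26.2]
gripper_width: 0.0522
time_s: 31.7
tcp_pos: [0.4817, 0.1394, 0.1115]
eef_rot: [144.2, 88.7, 47.1]
contact_force: [-0.3, -0.5, -1.1]
gripper_width: 0.0526
[216. 210.] 2235.0 [ 0.423  0.145 61.679 37.705 82.592]
[336. 208.] 2224.5 [ 0.534  0.133 60.813 37.699 82.87 ]
[281. 208.] 2027.5 [ 0.483  0.14  60.518 34.269 82.768]
[446. 107.] 7639.0 [6.35000e-01 1.92000e-01 1.97621e+02 4.83750e+01 8.31470e+01]
(409, 240) 183.5 [  0.456  -0.405  71.395  34.034 178.625]
(210, 230) 1650.0 [  0.574   0.209 147.492 142.792  82.15 ]
(332, 214) 167.0 [ 0.573 -0.179 71.665 31.831 44.254]
(233, 245) 1098.5 [5.23000e-01 1.53000e-01 2.59911e+02 9.49860e+01 1.72151e+02]
dp [ 26.2 130.5 304.1] twist 38.9 jaw now -7.1 j6 134.7 tcp [0.4805 0.1384 0.1093]
```

View pics/w7.png

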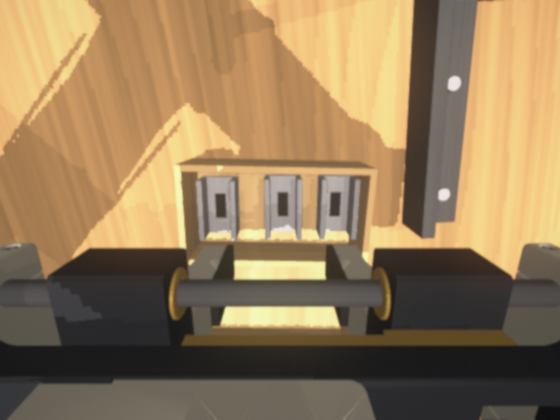

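All three channels stand in the small compartment, at (220,208), (283,208) and (337,208). The fingers touched the neighbours with a brief 56 N spike, so the tip is about 24 mm above the TCP reading. Bearings next.

```bash
python3 -m jog '{"fingers":[0.8,0.8,0.8,0.8,0.8],"dp":[[0,19,43],[0,37,87],[0,56,130],[0,75,174],[0,94,217]],"twist":[0,0,0,0,0]}' 30
python3 -m jog '{"fingers":[0.8,0.8,0.8,0.8,0.8],"dp":[[0,18,43],[0,36,87],[0,36,87],[0,36,87],[0,36,87]],"twist":[8,16,24,32,39]}' 30
python3 - <<'E'
from h import *
c=shot("wrist");hsv=cv2.cvtColor(c["frame"],cv2.COLOR_RGB2HSV)
m=((hsv[...,1]<60)&(hsv[...,2]>30)).astype(np.uint8)*255;m[245:]=0
for k in cv2.findContours(m,cv2.RETR_EXTERNAL,cv2.CHAIN_APPROX_NONE)[0]:
    if cv2.contourArea(k)>300: print(k.reshape(-1,2).mean(0).round(),cv2.contourArea(k),np.round(rect(c,k,.015),3))
plan([0.573,-0.179,-0.012],134)
E
```

```text
time_s: 32.35
tcp_pos: [0.5468, -0.0904, 0.1058]
eef_rot: [152.2, 89.1, 55.2]
contact_force: [0.7, 0.4, -0.6]
gripper_width: 0.07
time_s: 32.85
tcp_pos: [0.5708, -0.1819, 0.1029]
eef_rot: [-156.7, 89.2, 66.8]
contact_force: [-0.6, -0.2, -0.4]
gripper_width: 0.0701
[280. 202.] 1958.5 [ 0.572 -0.178 71.966 27.092 44.24 ]
[458.  76.] 8845.0 [  0.754  -0.21   94.785  74.797 136.955]
[342.  12.] 1578.5 [ 7.10000e-01 -1.05000e-01  7.84310e+01  2.78930e+01  1.33374e+02]
dp [ 1.15e+02  1.00e-01 -1.70e+00] twist -0.9 jaw now -46.9 j6 133.2 tcp [ 0.571  -0.1816  0.103 ]
```

```bash
python3 -m jog '{"fingers":[0.8,0.8,0.8,0.8,0.8],"dp":[[30,0,-2],[65,0,-2],[95,0,-2],[110,0,-2],[114,0,-2]],"twist":[0,0,0,0,0]}' 30
python3 -m jog '{"fingers":[0,0,0,0,0],"dp":[[0,0,0],[0,0,0],[0,0,0],[0,0,0],[0,0,0]],"twist":[0,0,0,0,0]}' 30
python3 -m jog '{"fingers":[0,0,0,0,0],"dp":[[0,0,0],[0,0,0],[0,0,0],[0,0,0],[0,0,0]],"twist":[0,0,0,0,0]}' 30
python3 -m jog '{"fingers":[0,0,0,0,0],"dp":[[-10,0,0],[-30,0,0],[-60,0,0],[-100,0,0],[-100,0,0]],"twist":[0,0,0,0,0]}' 30
python3 -c "
from h import *
T=np.array([.472,.09]);Rt=Ro.from_euler('z',-8,degrees=True).as_matrix()[:2,:2]
for x in(-.036,.036): print((T+Rt@[x,-.0415]).round(4))
plan([*(T+Rt@[.036,-.0415]),0.085],-8)"
```

```text
time_s: 33.4
tcp_pos: [0.5709, -0.1786, -0.0142]
eef_rot: [-134.1, 89.3, 89.1]
contact_force: [-0.0, 0.2, 0.2]
gripper_width: 0.0698
time_s: 33.9
tcp_pos: [0.5713, -0.1786, -0.0134]
eef_rot: [-139.9, 89.2, 83.3]
contact_force: [-0.3, -0.2, 1.2]
gripper_width: 0.0354
time_s: 34.4
tcp_pos: [0.5717, -0.1786, -0.0129]
eef_rot: [-143.1, 89.2, 80.2]
contact_force: [-0.5, 1.0, 6.4]
gripper_width: 0.0258
time_s: 34.9
tcp_pos: [0.5748, -0.1805, 0.093]
eef_rot: [-176.4, 89.1, 46.9]
contact_force: [0.8, 0.6, -1.9]
gripper_width: 0.0257
[0.4306 0.0539]
[0.5019 0.0439]
dp [   9.8 -213.3 -100.8] twist -38.7 jaw now -46.7 j6 133.1 tcp [ 0.5748 -0.1805  0.093 ]
```

```bash
python3 -m jog '{"fingers":[0,0,0,0,0],"dp":[[0,-43,-20],[0,-86,-40],[0,-128,-60],[0,-171,-80],[0,-213,-101]],"twist":[-8,-16,-24,-32,-39]}' 30
python3 -m jog '{"fingers":[0,0,0,0,0],"dp":[[0,0,0],[0,0,0],[0,0,0],[0,0,0],[0,0,0]],"twist":[0,0,0,0,0]}' 30
python3 - <<'E'
from h import *
c=shot("wrist","w8")
plan([.5019,.0439,-.006],-8)
E
```

```text
time_s: 35.4
tcp_pos: [0.5007, 0.0451, 0.0946]
eef_rot: [146.1, 89.1, 48.7]
contact_force: [1.3, 0.5, -2.2]
gripper_width: 0.0258
time_s: 35.9
tcp_pos: [0.5008, 0.0439, 0.0944]
eef_rot: [147.0, 89.1, 49.5]
contact_force: [0.3, 0.0, -1.3]
gripper_width: 0.026
dp [100.4   0.2   1.3] twist 0.5 jaw now -7.5 j6 145.6 tcp [0.5008 0.0441 0.0944]
```

View pics/w8.png

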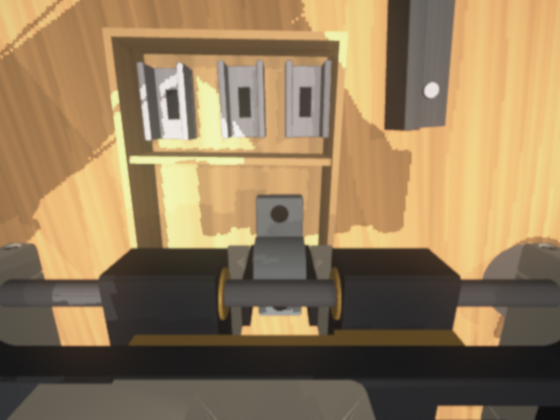

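The bearing is held over the large compartment and the channels are fine. The tray's rear corners are at (105,32) and (346,38). I'll check the tray pose before lowering.

Run:
```python
from h import *
c=shot("wrist");P=world(c,[[105,31],[346,35],[130,160],[331,160]],.055)[:,:2];P[2:]=world(c,[[130,157],[331,157]],.05)[:,:2]
print(P.round(4).tolist());d=P[1]-P[0];a=np.arctan2(d[1],d[0]);print(np.linalg.norm(d),np.degrees(a))
d=P[3]-P[2];print(np.linalg.norm(d),np.degrees(np.arctan2(d[1],d[0])))
Rt=Ro.from_euler('z',a).as_matrix()[:2,:2]
C=(P[0]+P[1])/2-Rt@[0,.095];print("centre",C, (P[2]+P[3])/2-Rt@[0,.012]);print((C+Rt@[.036,-.0415]).round(4),(C+Rt@[-.036,-.0415]).round(4))
```

```text
[[0.4045, 0.1918], [0.5605, 0.1692], [0.3965, 0.1103], [0.5448, 0.0905]]
0.1576804763545163 -8.255051624192724
0.1495875791775768 -7.581708223318781
centre [0.46884935 0.08647198] [0.46894568 0.08851381]
[0.4985 0.0402] [0.4273 0.0506]
```

```bash
python3 -m jog '{"fingers":[0,0,0,0,0],"dp":[[30,-2,3],[60,-2,3],[80,-2,3],[95,-2,3],[99,-2,3]],"twist":[0,0,0,0,0]}' 30
python3 -m jog '{"fingers":[0.37,0.37,0.37,0.37,0.37],"dp":[[0,0,0],[0,0,0],[0,0,0],[0,0,0],[0,0,0]],"twist":[0,0,0,0,0]}' 30
python3 -m jog '{"fingers":[0.37,0.37,0.4,0.5,0.8],"dp":[[-15,0,0],[-40,0,0],[-80,0,0],[-110,0,0],[-110,0,0]],"twist":[0,0,0,0,0]}' 30
python3 wl.py; python3 look.py; python3 -c "
from h import *
plan([0.456,-0.405,0.1],88)"
```

```text
time_s: 36.5
tcp_pos: [0.4984, 0.0416, -0.0063]
eef_rot: [152.9, 89.3, 55.4]
contact_force: [-1.0, -0.7, -1.7]
gripper_width: 0.0255
time_s: 37.0
tcp_pos: [0.4988, 0.0419, -0.0056]
eef_rot: [150.0, 89.2, 52.4]
contact_force: [-0.1, -0.8, -0.0]
gripper_width: 0.0327
time_s: 37.5
tcp_pos: [0.5007, 0.0417, 0.109]
eef_rot: [137.7, 88.8, 40.2]
contact_force: [-0.1, 0.8, 0.6]
gripper_width: 0.0461
[275. 206.] 1948.0 [4.9700e-01 4.5000e-02 7.0365e+01 2.6829e+01 8.2139e+01]
[171. 100.] 3307.0 [ 0.424  0.147 57.941 41.317 82.019]
[305.  97.] 2785.0 [ 0.534  0.134 57.34  35.046 82.706]
[243.  98.] 2792.5 [ 0.483  0.141 57.594 35.576 83.262]
[418.  61.] 4951.0 [ 0.628  0.148 94.241 33.824 86.457]
(235, 274) 195.0 [ 0.427  0.146 57.313 37.44  78.101]
(203, 258) 246.0 [  0.487   0.24  161.045  24.573  25.148]
(268, 257) 721.5 [4.76000e-01 4.50000e-02 1.33129e+02 9.31680e+01 1.64093e+02]
(409, 240) 183.5 [  0.456  -0.405  71.562  34.367 179.247]
(263, 213) 1599.0 [6.04000e-01 3.90000e-02 1.45313e+02 1.44308e+02 3.72160e+01]
dp [ -0.5  16.8 447.7] twist 84.4 jaw now -7.6 j6 145.8 tcp [0.4983 0.041  0.1053]
```

```bash
python3 -m jog '{"fingers":[0.8,0.8,0.8,0.8,0.8],"dp":[[0,2,48],[0,4,96],[0,6,144],[0,8,192],[0,10,240]],"twist":[0,0,0,0,0]}' 30
python3 -m jog '{"fingers":[0.8,0.8,0.8,0.8,0.8],"dp":[[0,2,48],[0,4,96],[0,6,144],[0,7,192],[0,7,206]],"twist":[8,16,24,32,40]}' 30
python3 -m jog '{"fingers":[0.8,0.8,0.8,0.8,0.8],"dp":[[0,0,0],[0,0,0],[0,0,0],[0,0,0],[0,0,0]],"twist":[8,16,24,32,40]}' 30
python3 - <<'E'
from h import *
c=shot("wrist");hsv=cv2.cvtColor(c["frame"],cv2.COLOR_RGB2HSV)
m=((hsv[...,1]<60)&(hsv[...,2]>30)).astype(np.uint8)*255;m[245:]=0
for k in cv2.findContours(m,cv2.RETR_EXTERNAL,cv2.CHAIN_APPROX_NONE)[0]:
    if cv2.contourArea(k)>300: print(k.reshape(-1,2).mean(0).round(),cv2.contourArea(k),np.round(rect(c,k,.015),3))
plan([0.456,-0.405,-0.012],89)
E
```

```text
time_s: 38.1
tcp_pos: [0.4754, -0.1981, 0.101]
eef_rot: [141.7, 89.3, 43.9]
contact_force: [-0.4, -0.4, -0.1]
gripper_width: 0.07
time_s: 38.6
tcp_pos: [0.4523, -0.4066, 0.097]
eef_rot: [-164.2, 89.4, 57.4]
contact_force: [0.9, 0.9, 0.3]
gripper_width: 0.07
time_s: 39.1
tcp_pos: [0.4515, -0.4062, 0.0952]
eef_rot: [-109.3, 89.4, 71.9]
contact_force: [0.1, -0.6, 0.6]
gripper_width: 0.0699
[281. 200.] 2093.0 [ 0.458 -0.406 72.361 27.229  0.53 ]
dp [107.3   0.   -4.1] twist 1.8 jaw now -89.2 j6 115.2 tcp [ 0.4515 -0.4061  0.0953]
```

```bash
python3 -m jog '{"fingers":[0.8,0.8,0.8,0.8,0.8],"dp":[[30,0,-5],[60,0,-5],[90,0,-5],[105,0,-5],[107,0,-5]],"twist":[0,0,0,0,0]}' 30
python3 -m jog '{"fingers":[0,0,0,0,0],"dp":[[0,0,0],[0,0,0],[0,0,0],[0,0,0],[0,0,0]],"twist":[0,0,0,0,0]}' 30
python3 -m jog '{"fingers":[0,0,0,0,0],"dp":[[0,0,0],[0,0,0],[0,0,0],[0,0,0],[0,0,0]],"twist":[0,0,0,0,0]}' 30
python3 -m jog '{"fingers":[0,0,0,0,0],"dp":[[-10,0,0],[-30,0,0],[-60,0,0],[-100,0,0],[-100,0,0]],"twist":[0,0,0,0,0]}' 30
python3 -c "
from h import *
plan([.428,.053,0.09],-8)"
```

```text
time_s: 39.65
tcp_pos: [0.4545, -0.4037, -0.0151]
eef_rot: [-82.4, 89.2, 98.5]
contact_force: [-0.5, -0.2, 0.3]
gripper_width: 0.0701
time_s: 40.15
tcp_pos: [0.4549, -0.4039, -0.0144]
eef_rot: [-87.1, 89.3, 93.8]
contact_force: [-0.9, -0.8, 0.3]
gripper_width: 0.0357
time_s: 40.65
tcp_pos: [0.4551, -0.4041, -0.0139]
eef_rot: [-89.6, 89.3, 91.3]
contact_force: [-1.1, 0.3, 5.4]
gripper_width: 0.0257
time_s: 41.15
tcp_pos: [0.4582, -0.4073, 0.0921]
eef_rot: [-135.5, 89.4, 45.5]
contact_force: [1.1, -0.0, -1.8]
gripper_width: 0.0258
dp [   5.3 -460.7   22.3] twist -81.0 jaw now -89.0 j6 115.2 tcp [ 0.4582 -0.4073  0.0921]
```

```bash
python3 -m jog '{"fingers":[0,0,0,0,0],"dp":[[0,-48,2],[0,-96,4],[0,-144,6],[0,-192,8],[0,-240,10]],"twist":[0,0,0,0,0]}' 30
python3 -m jog '{"fingers":[0,0,0,0,0],"dp":[[0,-48,2],[0,-96,4],[0,-144,6],[0,-192,8],[0,-221,10]],"twist":[-8,-16,-24,-32,-40]}' 30
python3 -m jog '{"fingers":[0,0,0,0,0],"dp":[[0,0,0],[0,0,0],[0,0,0],[0,0,0],[0,0,0]],"twist":[-8,-16,-24,-32,-40]}' 30
python3 -c "
from h import *
plan([.427,.053,-0.006],-8)"
```

```text
time_s: 41.65
tcp_pos: [0.4434, -0.1658, 0.0938]
eef_rot: [-134.9, 89.4, 46.1]
contact_force: [1.7, 1.9, -1.9]
gripper_width: 0.0255
time_s: 42.15
tcp_pos: [0.4293, 0.0578, 0.0958]
eef_rot: [-175.6, 89.3, 45.8]
contact_force: [-0.1, -0.1, -2.1]
gripper_width: 0.0255
time_s: 42.65
tcp_pos: [0.4289, 0.0578, 0.0959]
eef_rot: [145.6, 89.3, 47.3]
contact_force: [0.1, -0.0, -2.1]
gripper_width: 0.0254
dp [101.8  -1.9   6. ] twist -0.3 jaw now -8.3 j6 138.0 tcp [0.4289 0.0578 0.0959]
```

```bash
python3 -m jog '{"fingers":[0,0,0,0,0],"dp":[[30,-1,6],[60,-1,6],[82,-1,6],[97,-1,6],[101,-1,6]],"twist":[0,0,0,0,0]}' 30
python3 -m jog '{"fingers":[0.36,0.36,0.36,0.36,0.36],"dp":[[0,0,0],[0,0,0],[0,0,0],[0,0,0],[0,0,0]],"twist":[0,0,0,0,0]}' 30
python3 -m jog '{"fingers":[0.36,0.36,0.3,0,0],"dp":[[-15,0,0],[-40,0,0],[-80,0,0],[-120,0,0],[-150,0,0]],"twist":[0,0,0,0,0]}' 30
python3 wl.py
python3 -m jog '{"fingers":[0,0,0,0,0],"dp":[[0,20,45],[0,40,90],[0,50,135],[0,50,180],[0,50,220]],"twist":[0,0,0,0,0]}' 30
python3 - <<'E'
from h import *
c=shot("top");f=c["frame"]
cv2.imwrite("pics/t9.png",cv2.resize(f[165:310,130:330,::-1],None,fx=4,fy=4,interpolation=cv2.INTER_CUBIC))
plan([0.45,-.09,.14])
E
```

```text
time_s: 43.15
tcp_pos: [0.4266, 0.0522, -0.0066]
eef_rot: [152.2, 89.5, 53.9]
contact_force: [0.6, 0.0, -2.1]
gripper_width: 0.0258
time_s: 43.65
tcp_pos: [0.427, 0.0524, -0.0061]
eef_rot: [149.5, 89.4, 51.2]
contact_force: [1.0, -0.3, 0.2]
gripper_width: 0.0315
time_s: 44.15
tcp_pos: [0.4265, 0.0514, 0.1468]
eef_rot: [144.1, 89.3, 45.9]
contact_force: [-0.1, 0.9, -0.4]
gripper_width: 0.0151
[545. 236.] 541.0 [ 7.04000e-01 -2.80000e-02  3.96900e+01  2.53520e+01  1.71517e+02]
[347. 195.] 1666.0 [4.9800e-01 4.4000e-02 7.1757e+01 3.2202e+01 8.2942e+01]
[278. 193.] 1492.5 [4.2500e-01 5.7000e-02 7.0016e+01 2.5185e+01 8.1643e+01]
[263. 102.] 2045.5 [ 0.423  0.147 56.744 33.839 81.724]
[326. 100.] 2164.5 [ 0.484  0.141 56.603 36.171 83.4  ]
[379.  99.] 2498.5 [ 0.534  0.134 58.322 41.228 82.739]
[480.  59.] 3279.0 [  0.629   0.153 103.816  26.452  86.154]
time_s: 44.7
tcp_pos: [0.4464, -0.1746, 0.1487]
eef_rot: [135.1, 89.0, 36.9]
contact_force: [0.5, -0.1, 0.5]
gripper_width: 0.0004
dp [  9.3  -8.2 -87.8] twist 0 jaw now -8.3 j6 170.8 tcp [ 0.4453 -0.1781  0.1484]
```

View pics/t9.png

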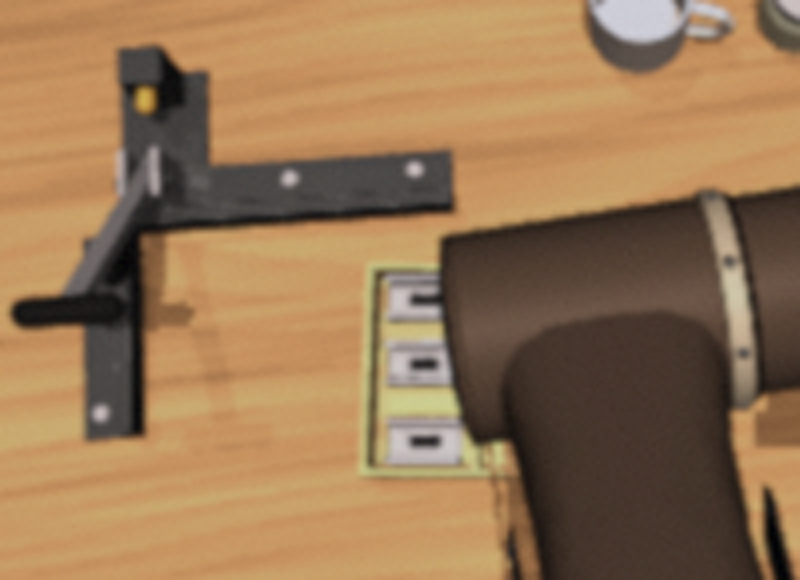

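All five parts are loaded. Next is the push, using open fingers as a wide, low two-point contact: first towards the stop, then towards the fence.

```bash
cat > dk.py <<'E'
from h import *
C=np.array([.6155,.347]);RD=Ro.from_euler('z',-4.3,degrees=True).as_matrix()[:2,:2]
def D(x,y): return C+RD@[x,y]
def P(x,y,z,jaw=None): print("dock",x,y,"world",D(x,y).round(3));plan([*D(x,y),z],jaw)
def where(): s=r.get_state();return (RD.T@(np.array(s["tcp_pos"][:2])-C)).round(4),round(s["tcp_pos"][2],4)
E
python3 -m jog '{"fingers":[1,1,1,1,1],"dp":[[0,0,-40],[0,0,-80],[0,0,-120],[0,0,-133],[0,0,-133]],"twist":[0,0,0,0,0]}' 30
python3 -c "
from dk import *
P(-.126,-.40,-.016,-4.3)"
```

```text
time_s: 45.25
tcp_pos: [0.4647, -0.045, 0.15]
eef_rot: [135.4, 89.0, 37.2]
contact_force: [0.2, 0.6, 0.3]
gripper_width: 0.0349
dock -0.126 -0.4 world [ 0.46  -0.042]
dp [166.   -7.2   0.2] twist -3.9 jaw now -8.2 j6 153.6 tcp [ 0.4647 -0.045   0.15  ]
```

```bash
python3 -m jog '{"fingers":[1,1,1,1,1],"dp":[[10,-5,0],[30,-7,0],[60,-7,0],[90,-7,0],[110,-7,0]],"twist":[-4,-4,-4,-4,-4]}' 30
python3 -m jog '{"fingers":[1,1,1,1,1],"dp":[[20,0,0],[40,0,0],[50,0,0],[53,0,0],[53,0,0]],"twist":[0,0,0,0,0]}' 30
python3 -c "
from dk import *
print(where());P(-.126,-.205,-.014,-4.3)"
```

```text
time_s: 45.75
tcp_pos: [0.4581, -0.044, 0.0383]
eef_rot: [133.9, 89.1, 39.7]
contact_force: [0.4, 0.0, 0.5]
gripper_width: 0.0749
time_s: 46.25
tcp_pos: [0.4588, -0.0438, -0.0147]
eef_rot: [134.2, 89.1, 40.0]
contact_force: [-0.4, 0.1, 0.4]
gripper_width: 0.0877
(array([-0.127 , -0.4014]), np.float64(-0.0147))
dock -0.126 -0.205 world [0.474 0.152]
dp [   1.4    1.2 -196.4] twist 0.1 jaw now -4.2 j6 157.4 tcp [ 0.4588 -0.0438 -0.0147]
```

```bash
python3 -m jog '{"fingers":[1,1,1,1,1],"dp":[[0,0,-12],[0,0,-24],[0,0,-38],[0,0,-54],[0,0,-70]],"twist":[0,0,0,0,0]}' 30
python3 -m jog '{"fingers":[1,1,1,1,1],"dp":[[1,0,-16],[1,0,-32],[1,0,-48],[1,0,-64],[1,0,-80]],"twist":[0,0,0,0,0]}' 30
python3 - <<'E'
from dk import *
print(where());P(-.126,-.205,-.014,-4.3)
c=shot("top");hsv=cv2.cvtColor(c["frame"],cv2.COLOR_RGB2HSV)
cv2.imwrite("pics/t10.png",cv2.resize(c["frame"][165:310,130:330,::-1],None,fx=4,fy=4,interpolation=cv2.INTER_CUBIC))
E
```

```text
time_s: 46.75
tcp_pos: [0.4631, 0.0263, -0.0136]
eef_rot: [133.7, 89.2, 39.5]
contact_force: [-0.3, -6.2, -1.8]
gripper_width: 0.0876
time_s: 47.25
tcp_pos: [0.4676, 0.1062, -0.0136]
eef_rot: [133.1, 89.3, 38.9]
contact_force: [0.6, -5.2, -3.2]
gripper_width: 0.0873
(array([-0.1294, -0.2512]), np.float64(-0.0136))
dock -0.126 -0.205 world [0.474 0.152]
dp [  0.8   3.5 -46.2] twist 0.1 jaw now -4.2 j6 139.5 tcp [ 0.4676  0.1062 -0.0136]
```

View pics/t10.png

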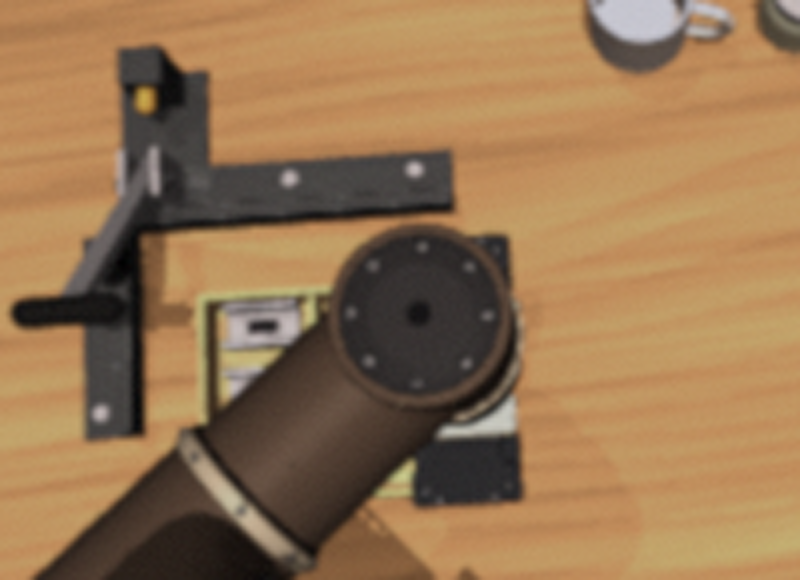

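The tray is sliding squarely at about 5 N, with its left edge at crop x≈200 and the stop's face at x≈140, so about 45 mm remains. I'll push until contact.

```bash
python3 -m jog '{"fingers":[1,1,1,1,1],"dp":[[0,0,-9],[0,0,-18],[0,0,-26],[0,0,-33],[0,0,-38]],"twist":[0,0,0,0,0]}' 30
python3 -m jog '{"fingers":[1,1,1,1,1],"dp":[[0,0,-2],[0,0,-4],[0,0,-6],[0,0,-7],[0,0,-7]],"twist":[0,0,0,0,0]}' 30
python3 -c "
from dk import *
print(where())"
```

```text
time_s: 47.8
tcp_pos: [0.4706, 0.1459, -0.013]
eef_rot: [131.4, 89.3, 37.3]
contact_force: [-1.3, -7.0, -0.8]
gripper_width: 0.0877
time_s: 48.3
tcp_pos: [0.4701, 0.1521, -0.0129]
eef_rot: [130.4, 89.4, 36.2]
contact_force: [0.1, -5.9, -1.0]
gripper_width: 0.0876
(array([-0.1303, -0.2053]), np.float64(-0.0129))
```

```bash
for i in 1 ; do python3 -m jog '{"fingers":[1,1,1,1,1],"dp":[[0,0,-1],[0,0,-2],[0,0,-3],[0,0,-4],[0,0,-4]],"twist":[0,0,0,0,0]}' 30; done
python3 -m jog '{"fingers":[1,1,1,1,1],"dp":[[0,0,-1],[0,0,-2],[0,0,-3],[0,0,-4],[0,0,-4]],"twist":[0,0,0,0,0]}' 30
python3 -c "
from dk import *
print(where())"
```

```text
time_s: 48.8
tcp_pos: [0.4696, 0.1552, -0.0128]
eef_rot: [128.4, 89.5, 34.3]
contact_force: [0.1, -5.7, -0.0]
gripper_width: 0.0874
time_s: 49.3
tcp_pos: [0.4691, 0.1584, -0.0126]
eef_rot: [124.8, 89.6, 30.7]
contact_force: [0.4, -7.7, 0.1]
gripper_width: 0.0876
(array([-0.1319, -0.1991]), np.float64(-0.0126))
```

```bash
python3 -m jog '{"fingers":[1,1,1,1,1],"dp":[[0,0,-2],[0,0,-3],[0,0,-4],[0,0,-5],[0,0,-5]],"twist":[0,0,0,0,0]}' 30
python3 -m jog '{"fingers":[1,1,1,1,1],"dp":[[0,0,-2],[0,0,-3],[0,0,-4],[0,0,-5],[0,0,-5]],"twist":[0,0,0,0,0]}' 30
python3 -c "
from dk import *
print(where())"
```

```text
time_s: 49.8
tcp_pos: [0.4682, 0.1596, -0.0125]
eef_rot: [71.1, 89.8, -23.1]
contact_force: [6.7, -21.7, 3.0]
gripper_width: 0.0875
time_s: 50.3
tcp_pos: [0.4672, 0.1593, -0.0124]
eef_rot: [1.3, 89.6, -93.0]
contact_force: [9.6, -30.7, 6.4]
gripper_width: 0.0876
(array([-0.1338, -0.1982]), np.float64(-0.0124))
```

```bash
python3 -m jog '{"fingers":[1,1,1,1,1],"dp":[[0,0,10],[0,0,25],[-20,0,25],[-60,0,25],[-105,0,25]],"twist":[0,0,0,0,0]}' 30
python3 -c "
from dk import *
print(where());P(-.25,-.13,.10,-94.2)"
```

```text
time_s: 50.8
tcp_pos: [0.4646, 0.1348, 0.0935]
eef_rot: [-8.6, 89.5, -102.9]
contact_force: [2.2, 1.2, -0.2]
gripper_width: 0.0876
(array([-0.1345, -0.2229]), np.float64(0.0935))
dock -0.25 -0.13 world [0.356 0.236]
dp [  -7.1 -115.6  -92.8] twist 89.8 jaw now -4.4 j6 135.6 tcp [0.4646 0.1348 0.0935]
```

```bash
python3 -m jog '{"fingers":[1,1,1,1,1],"dp":[[-7,-30,0],[-10,-60,-20],[-10,-90,-45],[-10,-115,-70],[-10,-115,-93]],"twist":[8,16,24,32,40]}' 30
python3 -m jog '{"fingers":[1,1,1,1,1],"dp":[[0,0,0],[0,0,0],[0,0,0],[0,0,0],[0,0,0]],"twist":[8,16,24,32,40]}' 30
python3 -m jog '{"fingers":[1,1,1,1,1],"dp":[[0,0,0],[0,0,0],[0,0,0],[0,0,0],[0,0,0]],"twist":[8,10,10,10,10]}' 30
python3 -c "
from dk import *
print(where());P(-.25,-.13,-.014,-94.2)"
```

```text
time_s: 51.3
tcp_pos: [0.355, 0.2371, 0.1037]
eef_rot: [29.7, 89.7, -104.1]
contact_force: [0.7, -0.2, 1.3]
gripper_width: 0.0876
time_s: 51.8
tcp_pos: [0.3549, 0.2376, 0.104]
eef_rot: [70.7, 89.8, -103.4]
contact_force: [0.2, 0.4, -0.1]
gripper_width: 0.0873
time_s: 52.3
tcp_pos: [0.3549, 0.2378, 0.1041]
eef_rot: [82.4, 89.8, -101.5]
contact_force: [-1.0, -0.4, -0.3]
gripper_width: 0.0877
(array([-0.2517, -0.1285]), np.float64(0.1041))
dock -0.25 -0.13 world [0.356 0.236]
dp [118.1   1.2  -1.7] twist 0.2 jaw now -94.0 j6 25.5 tcp [0.3549 0.2378 0.1041]
```

```bash
python3 -m jog '{"fingers":[1,1,1,1,1],"dp":[[30,1,0],[65,1,0],[95,1,0],[115,1,0],[118,1,0]],"twist":[0,0,0,0,0]}' 30
python3 -m jog '{"fingers":[1,1,1,1,1],"dp":[[0,0,-10],[0,0,-20],[0,0,-30],[0,0,-40],[0,0,-50]],"twist":[0,0,0,0,0]}' 30
python3 -m jog '{"fingers":[1,1,1,1,1],"dp":[[0,0,-5],[0,0,-10],[0,0,-15],[0,0,-20],[0,0,-22]],"twist":[0,0,0,0,0]}' 30
python3 -c "
from dk import *
print(where());P(-.169,-.13,-.014,-94.2)"
```

```text
time_s: 52.8
tcp_pos: [0.3538, 0.235, -0.0158]
eef_rot: [69.6, 89.6, -114.3]
contact_force: [-0.2, -0.5, 0.5]
gripper_width: 0.0878
time_s: 53.3
tcp_pos: [0.4039, 0.231, -0.0151]
eef_rot: [62.9, 89.6, -121.1]
contact_force: [-10.8, 0.6, 4.0]
gripper_width: 0.0877
time_s: 53.8
tcp_pos: [0.4257, 0.2289, -0.0144]
eef_rot: [57.3, 89.5, -126.7]
contact_force: [-9.7, 2.1, 3.3]
gripper_width: 0.0875
(array([-0.1804, -0.132 ]), np.float64(-0.0144))
dock -0.169 -0.13 world [0.437 0.23 ]
dp [ -0.5  -1.9 -11.4] twist 0.2 jaw now -94.0 j6 34.4 tcp [ 0.4257  0.2289 -0.0144]
```

```bash
python3 -m jog '{"fingers":[1,1,1,1,1],"dp":[[0,0,-3],[0,0,-6],[0,0,-8],[0,0,-10],[0,0,-10]],"twist":[0,0,0,0,0]}' 30
python3 -m jog '{"fingers":[1,1,1,1,1],"dp":[[0,0,-1],[0,0,-3],[0,0,-4],[0,0,-5],[0,0,-5]],"twist":[0,0,0,0,0]}' 30
python3 -c "
from dk import *
print(where())"
```

```text
time_s: 54.3
tcp_pos: [0.4355, 0.2274, -0.0139]
eef_rot: [53.3, 89.5, -130.7]
contact_force: [-5.1, 0.1, -0.4]
gripper_width: 0.0876
time_s: 54.8
tcp_pos: [0.4384, 0.2258, -0.0134]
eef_rot: [45.9, 89.3, -138.1]
contact_force: [-19.0, 2.2, 7.6]
gripper_width: 0.0874
(array([-0.1675, -0.1341]), np.float64(-0.0134))
```

```bash
python3 -m jog '{"fingers":[1,1,1,1,1],"dp":[[0,0,-1],[0,0,-2],[0,0,-3],[0,0,-3],[0,0,-3]],"twist":[0,0,0,0,0]}' 30
python3 -m jog '{"fingers":[1,1,1,0.5,0.5],"dp":[[0,0,10],[0,0,30],[0,0,50],[-40,0,60],[-80,0,60]],"twist":[0,0,0,0,0]}' 30
python3 -m jog '{"fingers":[0.5,0,0,0,0],"dp":[[-40,0,0],[-60,50,0],[-60,100,0],[-60,140,0],[-60,140,0]],"twist":[0,0,0,0,0]}' 30
python3 - <<'E'
from dk import *
print(where())
c=shot("top")
cv2.imwrite("pics/t11.png",cv2.resize(c["frame"][165:310,130:330,::-1],None,fx=4,fy=4,interpolation=cv2.INTER_CUBIC))
E
```

```text
time_s: 55.3
tcp_pos: [0.4384, 0.2252, -0.013]
eef_rot: [38.3, 89.1, -145.5]
contact_force: [-26.7, 9.2, 8.1]
gripper_width: 0.0879
time_s: 55.8
tcp_pos: [0.3788, 0.2292, 0.0691]
eef_rot: [40.3, 89.0, -143.6]
contact_force: [0.5, 1.7, 0.4]
gripper_width: 0.0768
time_s: 56.3
tcp_pos: [0.3696, 0.0865, 0.1319]
eef_rot: [38.1, 89.1, -145.9]
contact_force: [0.6, 0.1, -0.7]
gripper_width: 0.0369
(array([-0.2256, -0.2782]), np.float64(0.1319))
```

View pics/t11.png

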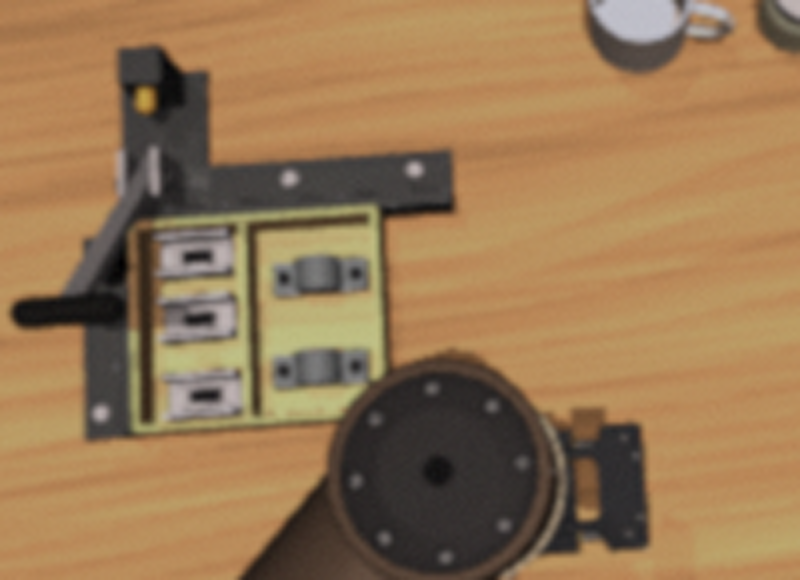

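The tray sits home against both the fence and the stop, with all five parts correctly placed in it (channels at crop (200,255), (200,318) and (205,395); bearings at (320,272) and (320,368)). Now the bar: I'll press it from above with shut fingers, the jaw axis along dock x, following the arc.

```bash
python3 -m jog '{"fingers":[0,0,0,0,0],"dp":[[-45,0,0],[-90,0,0],[-135,0,0],[-170,0,0],[-170,0,0]],"twist":[-8,-16,-24,-32,-40]}' 30
python3 -m jog '{"fingers":[0,0,0,0,0],"dp":[[0,0,0],[0,0,0],[0,0,0],[0,0,0],[0,0,0]],"twist":[-8,-16,-24,-32,-40]}' 30
python3 -c "
from dk import *
print(where());P(-.10,-.02,.30,-4.3)"
```

```text
time_s: 56.85
tcp_pos: [0.3756, 0.0914, 0.3081]
eef_rot: [7.6, 89.8, -136.0]
contact_force: [-0.1, 0.2, -0.9]
gripper_width: 0.0008
time_s: 57.35
tcp_pos: [0.3762, 0.092, 0.309]
eef_rot: [-23.9, 89.9, -127.2]
contact_force: [0.3, -0.2, -0.0]
gripper_width: 0.0003
(array([-0.2195, -0.2722]), np.float64(0.309))
dock -0.1 -0.02 world [0.514 0.335]
dp [   8.4   78.6 -267.8] twist -9.0 jaw now -13.3 j6 123.2 tcp [0.3762 0.092  0.309 ]
```

```bash
python3 -m jog '{"fingers":[0,0,0,0,0],"dp":[[0,13,-45],[0,26,-90],[0,39,-134],[0,52,-179],[0,65,-224]],"twist":[0,0,0,0,0]}' 30
python3 -m jog '{"fingers":[0,0,0,0,0],"dp":[[0,13,-44],[0,13,-44],[0,13,-44],[0,13,-44],[0,13,-44]],"twist":[-5,-9,-9,-9,-9]}' 30
python3 -c "
from dk import *
print(where());P(-.10,-.02,.255,-4.3)
shot('wrist','w12')"
```

```text
time_s: 57.85
tcp_pos: [0.4923, 0.2976, 0.3093]
eef_rot: [18.7, 90.0, -84.5]
contact_force: [-0.3, -0.4, 0.7]
gripper_width: 0.001
time_s: 58.35
tcp_pos: [0.515, 0.337, 0.3104]
eef_rot: [119.6, 89.9, 25.3]
contact_force: [-0.4, -0.4, 0.9]
gripper_width: 0.0008
(array([-0.0995, -0.0175]), np.float64(0.3104))
dock -0.1 -0.02 world [0.514 0.335]
dp [55.4 -0.6  2.5] twist -0.1 jaw now -4.4 j6 124.2 tcp [0.515  0.337  0.3104]
```

View pics/w12.png

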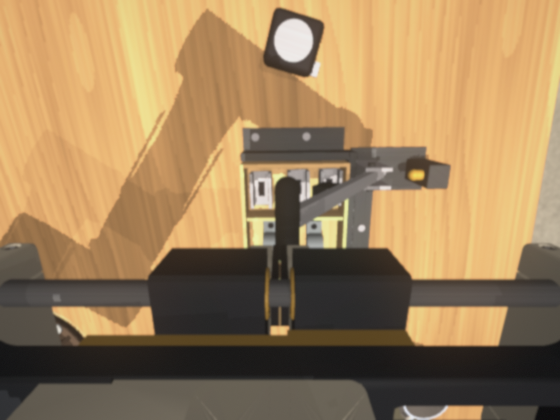

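The handle's far end is at (287,180) and it runs back under the fingers. I'll check its position, then press.

```bash
python3 - <<'E'
from dk import *
c=shot("wrist");w=world(c,[[287,180]],.27)[0];print(w.round(3),(RD.T@(w[:2]-C)).round(4))
print(pix(c,[[*D(-.097,-.02),.27],[*D(-.097,.016),.27]]).round())
E
python3 -m jog '{"fingers":[0,0,0,0,0],"dp":[[20,-1,1],[35,-1,1],[45,-1,1],[50,-1,1],[50,-1,1]],"twist":[0,0,0,0,0]}' 30
```

```text
[0.522 0.371 0.27 ] [-0.0952  0.0173]
[[284. 227.]
 [285. 182.]]
time_s: 58.95
tcp_pos: [0.5138, 0.3357, 0.2603]
eef_rot: [115.5, 89.9, 21.1]
contact_force: [-0.3, -0.5, -0.1]
gripper_width: 0.0005
```

```bash
python3 -m jog '{"fingers":[0,0,0,0,0],"dp":[[8,0,0],[14,-5,0],[22,-14,0],[30,-23,0],[38,-32,0]],"twist":[0,0,0,0,0]}' 30
python3 -c "
from dk import *
print(where())"
python3 -m jog '{"fingers":[0,0,0,0,0],"dp":[[7,-6,0],[14,-12,0],[21,-18,0],[28,-24,0],[34,-29,0]],"twist":[0,0,0,0,0]}' 30
python3 -c "
from dk import *
print(where())"
```

```text
time_s: 59.45
tcp_pos: [0.4804, 0.3387, 0.2252]
eef_rot: [156.3, 89.8, 62.0]
contact_force: [-15.1, -1.3, 19.4]
gripper_width: 0.0003
(array([-0.1341, -0.0184]), np.float64(0.2252))
time_s: 59.95
tcp_pos: [0.4509, 0.3414, 0.1912]
eef_rot: [161.5, 89.8, 67.2]
contact_force: [-2.7, 0.0, 4.2]
gripper_width: 0.0004
(array([-0.1637, -0.018 ]), np.float64(0.1912))
```

```bash
python3 -m jog '{"fingers":[0,0,0,0,0],"dp":[[9,-5,0],[18,-9,0],[27,-13,0],[35,-16,0],[43,-18,0]],"twist":[0,0,0,0,0]}' 30
python3 -m jog '{"fingers":[0,0,0,0,0],"dp":[[9,-4,0],[18,-7,0],[27,-10,0],[35,-12,0],[43,-14,0]],"twist":[0,0,0,0,0]}' 30
python3 -c "
from dk import *
print(where());P(-.2,-.02,.061,-4.3)"
```

```text
time_s: 60.45
tcp_pos: [0.4327, 0.3431, 0.1478]
eef_rot: [161.6, 89.7, 67.3]
contact_force: [-2.1, 0.7, 3.2]
gripper_width: 0.0004
time_s: 60.95
tcp_pos: [0.4185, 0.3441, 0.1047]
eef_rot: [162.3, 89.7, 68.0]
contact_force: [-5.4, -1.0, 6.1]
gripper_width: 0.0006
(array([-0.1962, -0.0176]), np.float64(0.1047))
dock -0.2 -0.02 world [0.415 0.342]
dp [43.7 -3.8  2.5] twist 0.0 jaw now -4.3 j6 115.6 tcp [0.4185 0.3441 0.1047]
```

```bash
python3 -m jog '{"fingers":[0,0,0,0,0],"dp":[[9,-2,0],[18,-3,0],[26,-4,0],[32,-4,0],[38,-4,0]],"twist":[0,0,0,0,0]}' 30
python3 -m jog '{"fingers":[0,0,0,0,0],"dp":[[2,0,0],[4,0,0],[5,0,0],[6,0,0],[6,0,0]],"twist":[0,0,0,0,0]}' 30
python3 -c "
from dk import *
print(where())"
```

```text
time_s: 61.45
tcp_pos: [0.4146, 0.3445, 0.066]
eef_rot: [162.2, 89.8, 67.9]
contact_force: [-2.6, -0.7, 3.1]
gripper_width: 0.0001
time_s: 61.95
tcp_pos: [0.4146, 0.3445, 0.0601]
eef_rot: [161.7, 89.8, 67.4]
contact_force: [-2.9, -0.9, 3.3]
gripper_width: 0.0002
(array([-0.2001, -0.0176]), np.float64(0.0601))
```

```bash
python3 -m jog '{"fingers":[0,0,0,0,0],"dp":[[1,0,0],[3,0,0],[4,0,0],[5,0,0],[5,0,0]],"twist":[0,0,0,0,0]}' 30
python3 -m jog '{"fingers":[0,0,0,0,0],"dp":[[1,0,0],[2,0,0],[3,0,0],[3,0,0],[3,0,0]],"twist":[0,0,0,0,0]}' 30
python3 -m jog '{"fingers":[0,0,0,0,0],"dp":[[-5,0,0],[-15,0,0],[-40,0,0],[-80,0,0],[-110,0,0]],"twist":[0,0,0,0,0]}' 30
python3 -m jog '{"fingers":[0,0,0,0,0],"dp":[[-45,0,0],[-90,0,0],[-100,-20,30],[-100,-40,70],[-100,-40,115]],"twist":[0,0,0,0,0]}' 30
python3 - <<'E'
from dk import *
c=shot("top");s=shot("side")
u,v=pix(s,[[*D(-.08,-.09),.06]])[0].astype(int);print(u,v,where())
a=cv2.resize(c["frame"][165:310,130:330,::-1],(414,300));b=s["frame"][max(v-70,0):v+70,u-85:u+105,::-1]
b=cv2.resize(b,(386,300));cv2.imwrite("pics/end.png",np.hstack([a,b]))
E
```

```text
time_s: 62.45
tcp_pos: [0.4147, 0.3445, 0.055]
eef_rot: [160.8, 89.8, 66.5]
contact_force: [-2.2, 0.0, 2.3]
gripper_width: 0.0004
time_s: 62.95
tcp_pos: [0.4147, 0.3446, 0.0521]
eef_rot: [160.2, 89.8, 65.9]
contact_force: [-1.9, -0.0, 5.4]
gripper_width: 0.0002
time_s: 63.45
tcp_pos: [0.4149, 0.3442, 0.1647]
eef_rot: [152.6, 89.7, 58.3]
contact_force: [0.4, -0.2, -0.1]
gripper_width: 0.0004
time_s: 63.95
tcp_pos: [0.3647, 0.2311, 0.2649]
eef_rot: [155.4, 89.6, 61.2]
contact_force: [1.6, -0.2, 1.0]
gripper_width: 0.0004
245 184 (array([-0.241 , -0.1372]), np.float64(0.2654))
```

View pics/end.png

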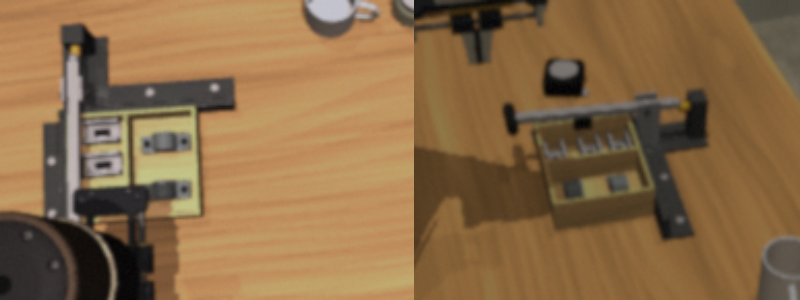

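Run:
```python
from dk import *
s=shot("side")
for q in(.85,.9,.96,1.0): print(q,pix(s,[[*D(.025-.225*np.cos(1-q),-.02),.075+.225*np.sin(1-q)]]).round(1))
g=cv2.cvtColor(s["frame"],cv2.COLOR_RGB2GRAY)[150:190,195:222]
m=(g<35).astype(np.uint8);n,l,st,ce=cv2.connectedComponentsWithStats(m);i=1+st[1:,4].argmax();print(ce[i]+[195,150],st[i])
r.close_job()
```

```text
0.85 [[206.3 164.2]]
0.9 [[206.1 167. ]]
0.96 [[206.1 170.2]]
1.0 [[206.2 172.4]]
[207.17021277 169.40425532] [10 13  6 13 47]
the job is handed in; nothing more can be done
```

I loaded all three U-channels into the small compartment and both grey bearings into the large one. I then pushed the tray home against the stop and the fence, pressed the bar down past its detent, and handed the job in at about 64 s.

**Last checks**
- **Load and tray:** the last pictures before handing in show all five parts in their compartments. The tray is square in the corner, with contact forces of about 30 N at the stop and 27 N at the fence.
- **Bar:** it stays down on its own. The handle is at side-view pixel row 169.4; 170.2 would be 0.96 rad and 167.0 would be 0.90 rad, so it reads about 0.945 rad.
- **Robot and bystanders:** the robot is clear of everything. I never came near the jar, tape measure or mug.

**What disagreed or went wrong**
- **Finger length:** the fingertips sat about 24 mm above the TCP reading instead of 17 mm below it. The first two grasps of channel 1 therefore closed above the part. I found the real height by feeling downward and used that offset from then on.
- **Force spike:** placing the third channel gave a brief 56 N at the wrist when the fingers met the neighbouring channels. That is under the 120 N limit, and nothing was visibly displaced. I took it to be the fingers and not the gripper body, which has a 40 N limit, but I did not confirm that.
- **Picture budget:** I viewed 18 pictures, 4 over the budget of 14 and past the one or two extra you allowed.

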